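# Gauge the hardened sleeves off the drying rack and sort them for the hardness test

## Robot

A 6-joint arm with a two-finger parallel gripper is mounted at the origin on a cart in front of the work surface, level with it; the furniture and walls round the work are solid. World frame = base frame: x ahead of the robot, y to its left, z up, the work surface at z = 0. Lengths are in m, angles in degrees, forces in N, time in s.
With the tool pointing down it reaches from about 0.35 to 0.975 m from the base axis. Payload 4.9 kg.
Tool frame: the origin (TCP) lies at the very end of the fingers, on their centre line; the grasp point (between the pads) lies 19 mm behind it; z points along the fingers, y is the line along which they close (so a half turn about z gives the same grasp; the last joint's range is limited). The gripper opens to 85 mm and grips with 20 to 120 N. Pads are 22 mm wide; open, the fingers measure 114 mm over their backs; the gripper's body (76 mm by 85 mm) begins 54 mm behind the grasp point. The pads swing forward as they close: fully open they stand 13 mm farther back than shut.
Start: joints at [-78.61, 3.019, 92.412, -0, 84.569, -6.818], TCP at [0.195, -0.594, 0.231] pointing down, gripper open.
Joint ranges: [-172.51, 172.51], [-57.92, 126.97], [3.15, 148.05], [-58.71, 238.71], [5.1, 150.11], [-179.66, 179.66]. Speed limits (degrees/s): [147.25, 147.25, 180, 180, 180, 180].

## Interface

Orientations are given as a 3x3 rotation matrix whose columns are the frame's x, y, z axes.
In Python, from station import robot gives the robot as it stands. The module is installed in compiled form; this text tells all that it offers.
- The arm moves only by the tool servo_tool, never from a script. Its argument "steps" is a list of rows, each a list of 6 numbers: the shift along the tool's x, y, z in mm, then the turn, a rotation vector about the tool's x, y, z in degrees. In form: [[tx, ty, tz, rx, ry, rz], ...]. A call has 1 to 10 rows; each row shifts and turns the commanded pose from where the row before left it, along the tool's axes as they then stand; what a row does not reach is not made up. A row lasts 1/10 s, in which the tool goes at most 50 mm and 8.59 degrees, less where a joint would pass 70% of its speed; a pose out of reach is approached as far as the arm can. A call with a gripper value outside its range is refused whole. "grip" is the closure, from 0 (fully open) to 1 (shut), set as the call begins (left out, the last holds). The fingers move at their own pace and stop on an object; "squeeze" is the grip in N (left out, the last holds). Time passes only in rows, so rows that do not move let the fingers close. It gives the time, the measured TCP pose, the force, the opening and the grip force at its end, in the units of the state.
- robot.get_obs(): the state, without advancing time (a new reading comes with each control period).
- robot.read_camera(name): name is "scene" or "side" or "wrist"; returns a dict with "color" (400x640x3 uint8, blue, green, red), "camera_matrix" (3x3 intrinsics, pixels), "extrinsics" (4x4, takes a point from world to camera coordinates); the wrist camera has in their place "hand_eye" (4x4, takes a point from camera to tool coordinates, whose origin is the TCP and whose axes are the flange's). Camera axes: x right, y up, looking along -z (the intrinsics and any distortion apply to the point x, -y, -z); pixel columns grow to the right and rows downward; lengths in m; the calibration is good to about 2 mm. A picture is of the moment at which its call begins: read the wrist's pose just before it. There is no depth.
- robot.job_done(): hands the job in; it is judged then, once.
Trained networks look in a picture, given as the dict that the camera call returned (one of the last four; its "shot" number tells which), for a name from the list of things; names that differ only in an ending like _2 or _b are one class to them, and where a whole thing is asked for, a point or a joint stands for the part that bears it (a point fixed in the world has none). Each returns a list of dicts, best first, with "conf" (0 to 1); they miss things now and then, are a little off and sometimes report something else, mostly with a low value. They report only what shows in the picture. A call takes as long as a camera call. They do not tell look-alikes from the thing itself.
- robot.look_for(picture, query): "pixel" ([row, column] in pixels, amid what is visible of it).
- robot.outline_of(picture, query): "region" (400x640 bool, what is visible of it) and "pixel" ([row, column] in pixels, amid what is visible of it).
The state is a dict: "time_s": time; "joint_pos": joint angles; "joint_vel": joint speeds; "tau": joint torques, N m; "ee_pos": TCP position; "tcp_rot": TCP orientation; "contact_force": force on the tool from outside, world axes, zero at the start; "moment": the same for the moment, N m; "gripper_width": opening from 0.0 (shut) to 1.0 (fully open); "finger_force": force on a finger pad.
Only numpy, scipy, OpenCV 4.12 (cv2) and the standard library are available. Lean on these libraries where they do the work, as an engineer would, in place of code of your own. Each camera call takes 0.05 s, during which the arm holds its last target. There are 200 camera calls.

## Task

Working along the drying rack from left to right, lift each steel sleeve up and off its hook and push it straight onto the pin of the bench gauge until it stops. Lay every sleeve that goes fully home against the pin's shoulder in the two-rod cradle, ready for the hardness test; hang every sleeve that stops at the nose back on a hook of the rack, to go for honing. Leave the other things on the table alone.

Things in the scene. Friction and masses are not known exactly. Their poses are not given: they have to be found in the camera images.
- rack: Stainless drying rack, fixed: shallow drip tray (112 x 316 mm, rim 14 mm high), two posts at y = +-146 mm and between them a round rail 10 mm thick along y at height 115 mm; four hooks point from the rail towards the robot, along the rack's -x. Its +y is the left end as the robot sees it. Origin on the table under the middle of the rail.
- hook_1 (a point): first hook from the left: point on the axis of its level rod (5 mm thick, 115 mm above the table), in the middle of the 27 mm where a sleeve sits; axes as the rack's. In +x: stop collar at 13.5 mm, rail at 34.5 mm. In -x, from 13.5 to 20.5 mm, the rod's end rises; its top is 7.5 mm above the axis: a hung sleeve must be raised 5 to 11 mm, then drawn off in -x.
- hook_2 (a point): second hook from the left: point on the axis of its level rod (5 mm thick, 115 mm above the table), in the middle of the 27 mm where a sleeve sits; axes as the rack's. In +x: stop collar at 13.5 mm, rail at 34.5 mm. In -x, from 13.5 to 20.5 mm, the rod's end rises; its top is 7.5 mm above the axis: a hung sleeve must be raised 5 to 11 mm, then drawn off in -x.
- hook_3 (a point): third hook from the left: point on the axis of its level rod (5 mm thick, 115 mm above the table), in the middle of the 27 mm where a sleeve sits; axes as the rack's. In +x: stop collar at 13.5 mm, rail at 34.5 mm. In -x, from 13.5 to 20.5 mm, the rod's end rises; its top is 7.5 mm above the axis: a hung sleeve must be raised 5 to 11 mm, then drawn off in -x.
- hook_4 (a point): fourth hook from the left: point on the axis of its level rod (5 mm thick, 115 mm above the table), in the middle of the 27 mm where a sleeve sits; axes as the rack's. In +x: stop collar at 13.5 mm, rail at 34.5 mm. In -x, from 13.5 to 20.5 mm, the rod's end rises; its top is 7.5 mm above the axis: a hung sleeve must be raised 5 to 11 mm, then drawn off in -x.
- gauge: Grey bench gauge (2.6 kg, base 130 x 75 mm) standing loose on rubber feet; it may get knocked aside during the work. A column 30 mm wide, with clamp screw 125 mm high, carries a level steel gauge pin that points along the gauge's -x, towards the robot; the pin's axis is at y = 0, z = 90 mm. Origin on the table under the middle of the base.
- pin_shoulder (a point): Middle of the pin's shoulder (flange 28 mm across) on the pin's axis; axes as the gauge's. The pin runs from here in -x: 18 mm in diameter for 30 mm, then a nose 6 mm long that tapers to 9 mm at the tip, 36 mm from here. A sleeve that passes ends with its face on the shoulder (its middle at x = -11 mm); one that does not stops on the nose, its middle at about x = -42 mm.
- cradle: Aluminium cradle, fixed: base 156 x 54 mm, two steel rods (8 mm thick, 26 mm apart, axes 30 mm above the table) along its x between end blocks (44 mm wide, 41 mm high, inner faces at x = +-66 mm). Sleeves lie on the rods in a row, axes along x; a resting sleeve's middle is at y = 0, z = 52 to 53 mm, x within +-54 mm. Origin on the table under its middle.
- sleeve_1a: Dark steel sleeve on the first hook from the left at first (sleeve_1a or sleeve_1b hangs there). Plain tube, 44 mm outside, 22 mm long, 0.2 kg; through bore 21 mm (passes over the gauge pin) or 16.5 mm (does not): try it. Origin at its middle, x along its axis. When hung, its middle is 8 mm (21 mm bore) or 6 mm (16.5 mm) below the rod's axis.
- sleeve_1b: Dark steel sleeve on the first hook from the left at first (sleeve_1a or sleeve_1b hangs there). Plain tube, 44 mm outside, 22 mm long, 0.2 kg; through bore 21 mm (passes over the gauge pin) or 16.5 mm (does not): try it. Origin at its middle, x along its axis. When hung, its middle is 8 mm (21 mm bore) or 6 mm (16.5 mm) below the rod's axis.
- sleeve_2a: Dark steel sleeve on the second hook from the left at first (sleeve_2a or sleeve_2b hangs there, or neither). Plain tube, 44 mm outside, 22 mm long, 0.2 kg; through bore 21 mm (passes over the gauge pin) or 16.5 mm (does not): try it. Origin at its middle, x along its axis. When hung, its middle is 8 mm (21 mm bore) or 6 mm (16.5 mm) below the rod's axis.
- sleeve_2b: Dark steel sleeve on the second hook from the left at first (sleeve_2a or sleeve_2b hangs there, or neither). Plain tube, 44 mm outside, 22 mm long, 0.2 kg; through bore 21 mm (passes over the gauge pin) or 16.5 mm (does not): try it. Origin at its middle, x along its axis. When hung, its middle is 8 mm (21 mm bore) or 6 mm (16.5 mm) below the rod's axis.
- sleeve_3a: Dark steel sleeve on the third hook from the left at first (sleeve_3a or sleeve_3b hangs there). Plain tube, 44 mm outside, 22 mm long, 0.2 kg; through bore 21 mm (passes over the gauge pin) or 16.5 mm (does not): try it. Origin at its middle, x along its axis. When hung, its middle is 8 mm (21 mm bore) or 6 mm (16.5 mm) below the rod's axis.
- sleeve_3b: Dark steel sleeve on the third hook from the left at first (sleeve_3a or sleeve_3b hangs there). Plain tube, 44 mm outside, 22 mm long, 0.2 kg; through bore 21 mm (passes over the gauge pin) or 16.5 mm (does not): try it. Origin at its middle, x along its axis. When hung, its middle is 8 mm (21 mm bore) or 6 mm (16.5 mm) below the rod's axis.
- sleeve_4a: Dark steel sleeve on the fourth hook from the left at first (sleeve_4a or sleeve_4b hangs there). Plain tube, 44 mm outside, 22 mm long, 0.2 kg; through bore 21 mm (passes over the gauge pin) or 16.5 mm (does not): try it. Origin at its middle, x along its axis. When hung, its middle is 8 mm (21 mm bore) or 6 mm (16.5 mm) below the rod's axis.
- sleeve_4b: Dark steel sleeve on the fourth hook from the left at first (sleeve_4a or sleeve_4b hangs there). Plain tube, 44 mm outside, 22 mm long, 0.2 kg; through bore 21 mm (passes over the gauge pin) or 16.5 mm (does not): try it. Origin at its middle, x along its axis. When hung, its middle is 8 mm (21 mm bore) or 6 mm (16.5 mm) below the rod's axis.
- caliper: Bystander, to be left alone: vernier caliper lying flat, 73 x 200 x 15 mm, length along its y. Origin under its middle.
- loupe: Bystander, to be left alone: black stand loupe, 36 mm across and 36 mm high. Origin under its middle.
- oil_bottle: Bystander, to be left alone: brown dropper bottle, 33 mm across and 102 mm high. Origin under its middle.
- ref_block: Bystander, to be left alone: round hardness reference block, 52 mm across and 12 mm high. Origin under its middle.
- blower: Bystander, to be left alone: red rubber air blower lying, 53 x 135 x 54 mm, length along its y. Origin under its middle.
- usb_stick: Bystander, to be left alone: blue USB stick, 17 x 50 x 8 mm (not always there). Origin under its middle.
- marker: Bystander, to be left alone: marker pen lying, 17 x 135 x 16 mm, length along its y. Origin under its middle.
Things that resemble listed ones, but are neither listed nor needed, are in the scene too. There is more than one size of the gauge; the one meant has the size given above.

How it is judged (in metres and radians):
On the way, in this order (a step that is already met when the one before it is completed fails the run):
1. the sleeve from the first hook is tried on the gauge pin: pushed on until it stops on the pin's nose (y of sleeve_1a in the frame of gauge between -0.005 and 0.005 m and z of sleeve_1a in the frame of gauge between 0.085 and 0.095 m and x of sleeve_1a in the frame of gauge above -0.0552 m and contact force between sleeve_1a and gauge above 0.5 N and angle between the x axis of sleeve_1a and the x axis of gauge, either way round below 0.2 rad), for 0.15 s.
2. the sleeve from the first hook is tried on the gauge pin: pushed on fully, to within 2.5 mm of the shoulder (y of sleeve_1b in the frame of gauge between -0.005 and 0.005 m and z of sleeve_1b in the frame of gauge between 0.085 and 0.095 m and x of sleeve_1b in the frame of gauge between -0.0235 and -0.019 m and angle between the x axis of sleeve_1b and the x axis of gauge, either way round below 0.2 rad), for 0.15 s.
3. the sleeve from the second hook is tried on the gauge pin: pushed on fully, to within 2.5 mm of the shoulder (y of sleeve_2a in the frame of gauge between -0.005 and 0.005 m and z of sleeve_2a in the frame of gauge between 0.085 and 0.095 m and x of sleeve_2a in the frame of gauge between -0.0235 and -0.019 m and angle between the x axis of sleeve_2a and the x axis of gauge, either way round below 0.2 rad), for 0.15 s.
4. the sleeve from the second hook is tried on the gauge pin: pushed on until it stops on the pin's nose (y of sleeve_2b in the frame of gauge between -0.005 and 0.005 m and z of sleeve_2b in the frame of gauge between 0.085 and 0.095 m and x of sleeve_2b in the frame of gauge above -0.0552 m and contact force between sleeve_2b and gauge above 0.5 N and angle between the x axis of sleeve_2b and the x axis of gauge, either way round below 0.2 rad), for 0.15 s.
5. the sleeve from the third hook is tried on the gauge pin: pushed on fully, to within 2.5 mm of the shoulder (y of sleeve_3a in the frame of gauge between -0.005 and 0.005 m and z of sleeve_3a in the frame of gauge between 0.085 and 0.095 m and x of sleeve_3a in the frame of gauge between -0.0235 and -0.019 m and angle between the x axis of sleeve_3a and the x axis of gauge, either way round below 0.2 rad), for 0.15 s.
6. the sleeve from the third hook is tried on the gauge pin: pushed on until it stops on the pin's nose (y of sleeve_3b in the frame of gauge between -0.005 and 0.005 m and z of sleeve_3b in the frame of gauge between 0.085 and 0.095 m and x of sleeve_3b in the frame of gauge above -0.0552 m and contact force between sleeve_3b and gauge above 0.5 N and angle between the x axis of sleeve_3b and the x axis of gauge, either way round below 0.2 rad), for 0.15 s.
7. the sleeve from the fourth hook is tried on the gauge pin: pushed on until it stops on the pin's nose (y of sleeve_4a in the frame of gauge between -0.005 and 0.005 m and z of sleeve_4a in the frame of gauge between 0.085 and 0.095 m and x of sleeve_4a in the frame of gauge above -0.0552 m and contact force between sleeve_4a and gauge above 0.5 N and angle between the x axis of sleeve_4a and the x axis of gauge, either way round below 0.2 rad), for 0.15 s.
8. the sleeve from the fourth hook is tried on the gauge pin: pushed on fully, to within 2.5 mm of the shoulder (y of sleeve_4b in the frame of gauge between -0.005 and 0.005 m and z of sleeve_4b in the frame of gauge between 0.085 and 0.095 m and x of sleeve_4b in the frame of gauge between -0.0235 and -0.019 m and angle between the x axis of sleeve_4b and the x axis of gauge, either way round below 0.2 rad), for 0.15 s.
At the end, for the whole second after the job is handed in: Each sleeve that passes lies at rest on the cradle's two rods (middle within 60 mm along, 5 mm across, 4 mm in height of its place, axes within 0.15 rad); each that does not pass hangs at rest on a hook of the rack (middle within 10 mm of the hook's point) ((distance between sleeve_1a and hook_1 below 0.01 m or distance between sleeve_1a and hook_2 below 0.01 m or distance between sleeve_1a and hook_3 below 0.01 m or distance between sleeve_1a and hook_4 below 0.01 m) and linear speed of each of sleeve_1a, sleeve_1b, sleeve_2a, sleeve_2b, sleeve_3a, sleeve_3b, sleeve_4a, sleeve_4b below 0.03 m/s and x of sleeve_1b in the frame of cradle between -0.06 and 0.06 m and y of sleeve_1b in the frame of cradle between -0.005 and 0.005 m and z of sleeve_1b in the frame of cradle between 0.0485 and 0.0565 m and angle between the x axis of each of sleeve_1b, sleeve_2a, sleeve_3a, sleeve_4b and the x axis of cradle, either way round below 0.15 rad and x of sleeve_2a in the frame of cradle between -0.06 and 0.06 m and y of sleeve_2a in the frame of cradle between -0.005 and 0.005 m and z of sleeve_2a in the frame of cradle between 0.0485 and 0.0565 m and (distance between sleeve_2b and hook_1 below 0.01 m or distance between sleeve_2b and hook_2 below 0.01 m or distance between sleeve_2b and hook_3 below 0.01 m or distance between sleeve_2b and hook_4 below 0.01 m) and x of sleeve_3a in the frame of cradle between -0.06 and 0.06 m and y of sleeve_3a in the frame of cradle between -0.005 and 0.005 m and z of sleeve_3a in the frame of cradle between 0.0485 and 0.0565 m and (distance between sleeve_3b and hook_1 below 0.01 m or distance between sleeve_3b and hook_2 below 0.01 m or distance between sleeve_3b and hook_3 below 0.01 m or distance between sleeve_3b and hook_4 below 0.01 m) and (distance between sleeve_4a and hook_1 below 0.01 m or distance between sleeve_4a and hook_2 below 0.01 m or distance between sleeve_4a and hook_3 below 0.01 m or distance between sleeve_4a and hook_4 below 0.01 m) and x of sleeve_4b in the frame of cradle between -0.06 and 0.06 m and y of sleeve_4b in the frame of cradle between -0.005 and 0.005 m and z of sleeve_4b in the frame of cradle between 0.0485 and 0.0565 m); the robot touches nothing.
It fails at once if the gauge is knocked over (angle between gauge's own z axis and vertical above 0.35 rad).
It fails at once if a bystander is pushed more than 30 mm away (distance of any of caliper, loupe, oil_bottle, ref_block, blower, usb_stick, marker from where it was at the start of the episode above 0.03 m).
Of sleeve_1a, sleeve_1b only 1 to 1 are there at a start; the rules pass over those that are not, and their reading is None.
Of sleeve_2a, sleeve_2b, usb_stick only 1 to 1 are there at a start; the rules pass over those that are not, and their reading is None.
Of sleeve_3a, sleeve_3b only 1 to 1 are there at a start; the rules pass over those that are not, and their reading is None.
Of sleeve_4a, sleeve_4b only 1 to 1 are there at a start; the rules pass over those that are not, and their reading is None.
At some moment in a run one of gauge may be knocked a few centimetres aside while the robot is not near it.
It also fails if it takes over 210 s, if anything falls off the work surface, if the arm or the gripper's body presses on something with over 40 N, if the wrist force passes 120 N, or if a joint passes its speed limit or range.

## Working session

There is one attempt and no reset: what is moved stays moved. The work goes in short steps, Python scripts to look and compute and a tool call to move; the robot and the scene stay as the last step left them, time stands still between calls to the robot, and variables do not carry over. Pictures are saved under pics/ and viewed, at most 14 in all, crops included, and the job is handed in when it is done.

Besides the shell and the picture viewer there is one more tool, called after "Emit:" by a JSON object that holds its "method" and its "body". servo_tool: Moves the arm, as the interface text tells. Its arguments: {"type":"object","properties":{"steps":{"type":"array","items":{"type":"array","items":{"type":"number"}}},"grip":{"type":"number"},"squeeze":{"type":"number"}},"required":["steps"]}

```bash
mkdir -p pics; cat > h.py <<'E'
import numpy as np, cv2
from station import robot
def ray(p,px,ob=None):
    K=np.array(p["camera_matrix"]); r,c=px
    d=np.linalg.inv(K)@np.array([c,r,1.]); d=d*[1,-1,-1]
    if "extrinsics" in p:
        E=np.linalg.inv(np.array(p["extrinsics"]))
    else:
        T=np.eye(4);T[:3,:3]=ob["tcp_rot"];T[:3,3]=ob["ee_pos"];E=T@np.array(p["hand_eye"])
    return E[:3,3],E[:3,:3]@d
def atz(p,px,z,ob=None):
    o,d=ray(p,px,ob); return o+d*(z-o[2])/d[2]
def proj(p,X,ob=None):
    if "extrinsics" in p: E=np.array(p["extrinsics"])
    else:
        T=np.eye(4);T[:3,:3]=ob["tcp_rot"];T[:3,3]=ob["ee_pos"];E=np.linalg.inv(T@np.array(p["hand_eye"]))
    c=E[:3,:3]@np.array(X)+E[:3,3]; u=np.array(p["camera_matrix"])@(c*[1,-1,-1]); return u[1]/u[2],u[0]/u[2]
def tri(rays):
    A=np.zeros((3,3));b=np.zeros(3)
    for o,d in rays:
        d=d/np.linalg.norm(d);M=np.eye(3)-np.outer(d,d);A+=M;b+=M@o
    return np.linalg.solve(A,b)
E
python3 - <<'E'
from h import *
ob=robot.get_obs(); print(ob["ee_pos"],np.round(ob["tcp_rot"],3),ob["gripper_width"])
for n in("scene","side"):
    p=robot.read_camera(n); cv2.imwrite(f"pics/{n}0.png",p["color"])
    print(n,p["camera_matrix"],np.round(p["extrinsics"],3).tolist(), p.keys())
    for q in("rack","gauge","cradle","sleeve_1a","caliper","loupe","oil_bottle","ref_block","blower","usb_stick","marker","pin_shoulder"):
        for r in robot.look_for(p,q)[:5]:
            if r["conf"]>.25: print(q,np.round(r["pixel"]),round(r["conf"],2),np.round(atz(p,r["pixel"],.03),3))
E
```

```text
[ 0.19517396 -0.59309452  0.23004697] [[ 0.95   0.312 -0.   ]
 [ 0.312 -0.95   0.002]
 [ 0.    -0.002 -1.   ]] 1.0002190722612145
scene [[503.39570428   0.         322.65720477]
 [  0.         503.39570428 191.78005172]
 [  0.           0.           1.        ]] [[-0.635, -0.773, -0.012, 0.47], [0.602, -0.504, 0.62, -0.334], [-0.485, 0.386, 0.785, -1.62], [0.0, 0.0, 0.0, 1.0]] dict_keys(['color', 'camera_matrix', 'extrinsics', 'shot'])
rack [170. 343.] 0.87 [ 0.642 -0.02   0.03 ]
rack [138. 370.] 0.46 [ 0.702 -0.212  0.03 ]
gauge [308. 228.] 0.56 [0.444 0.624 0.03 ]
cradle [172. 412.] 0.8 [ 0.468 -0.215  0.03 ]
caliper [225. 370.] 0.58 [0.391 0.071 0.03 ]
oil_bottle [185. 262.] 0.65 [0.781 0.257 0.03 ]
blower [138. 393.] 0.55 [ 0.643 -0.287  0.03 ]
usb_stick [285. 292.] 0.61 [0.383 0.424 0.03 ]
marker [282. 292.] 0.45 [0.387 0.417 0.03 ]
pin_shoulder [311. 228.] 0.97 [0.437 0.631 0.03 ]
side [[431.27964581   0.         315.07611516]
 [  0.         431.27964581 198.76938028]
 [  0.           0.           1.        ]] [[0.427, 0.904, -0.001, -0.371], [-0.794, 0.376, 0.477, 0.334], [0.4
[... 385 characters left out ...]
[194. 238.] 0.39 [ 0.387 -0.061  0.03 ]
cradle [177. 324.] 0.31 [0.453 0.228 0.03 ]
caliper [184. 270.] 0.72 [0.398 0.052 0.03 ]
loupe [225. 354.] 0.57 [0.659 0.239 0.03 ]
oil_bottle [247. 377.] 0.58 [0.759 0.267 0.03 ]
ref_block [194. 239.] 0.61 [ 0.389 -0.059  0.03 ]
ref_block [292. 200.] 0.45 [ 0.657 -0.286  0.03 ]
ref_block [174. 322.] 0.37 [0.441 0.23  0.03 ]
blower [289. 198.] 0.55 [ 0.645 -0.288  0.03 ]
blower [261. 276.] 0.45 [ 0.663 -0.04   0.03 ]
usb_stick [321. 221.] 0.59 [ 0.765 -0.257  0.03 ]
marker [144. 364.] 0.7 [0.389 0.422 0.03 ]
marker [236. 197.] 0.34 [ 0.478 -0.235  0.03 ]
pin_shoulder [227. 306.] 0.74 [0.6   0.095 0.03 ]
pin_shoulder [179. 320.] 0.65 [0.452 0.213 0.03 ]
```

View pics/scene0.png

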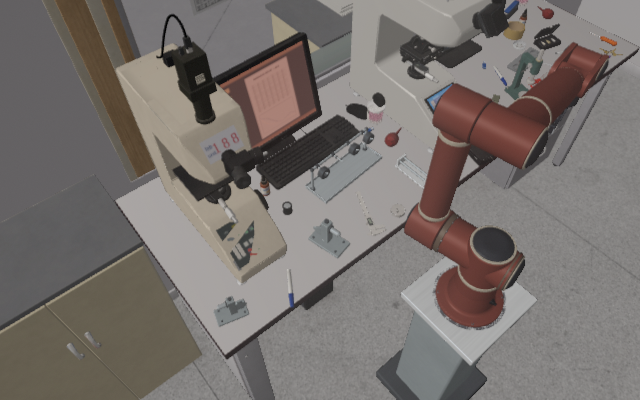

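View pics/side0.png

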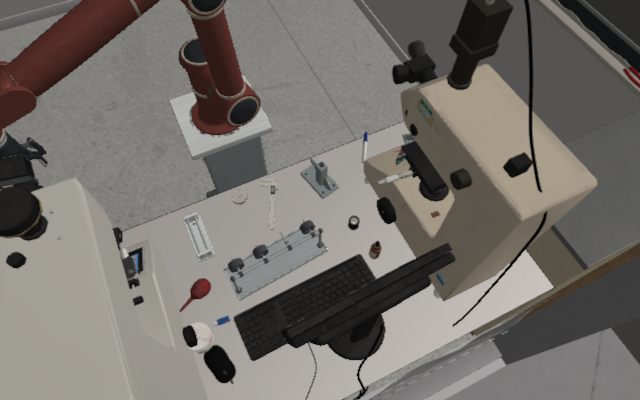

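The side view shows gauges at side (323,180) and (410,135), and the rack with sleeves at (307,227), (261,251) and (237,265). A USB stick lies at (221,321), so hook 2 looks empty. I'll enlarge both gauges and the rack.

```bash
python3 - <<'E'
import cv2,numpy as np
s=cv2.imread("pics/side0.png");c=cv2.imread("pics/scene0.png")
def cr(i,r,cc,h,w,f): return cv2.resize(i[r:r+h,cc:cc+w],None,fx=f,fy=f,interpolation=cv2.INTER_CUBIC)
a=np.hstack([cr(s,150,290,50,66,6),cr(c,212,300,50,66,6)])
b=np.hstack([cr(s,110,377,50,66,6),cr(c,285,202,50,66,6)])
cv2.imwrite("pics/g0.png",np.vstack([a,b]))
cv2.imwrite("pics/r0.png",np.vstack([cr(s,210,215,90,125,6)]))
E
```

```text
(no output)
```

View pics/g0.png

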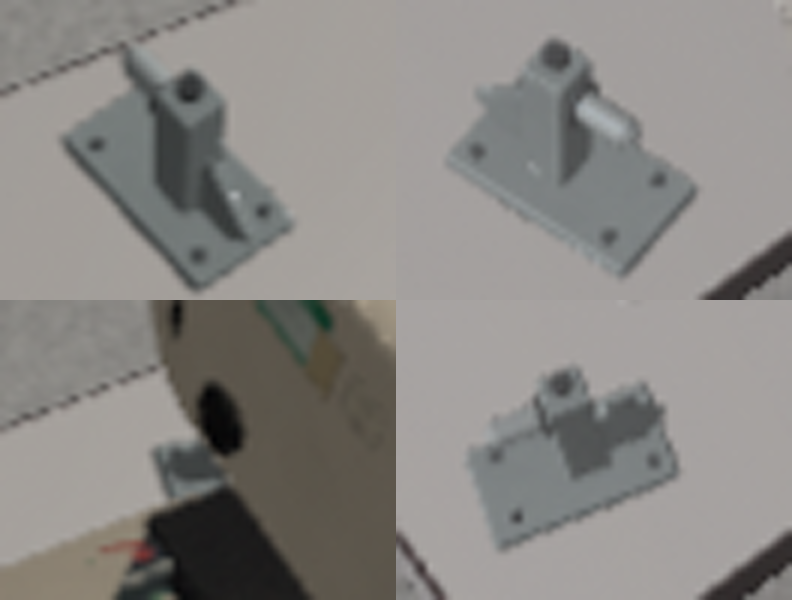

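View pics/r0.png

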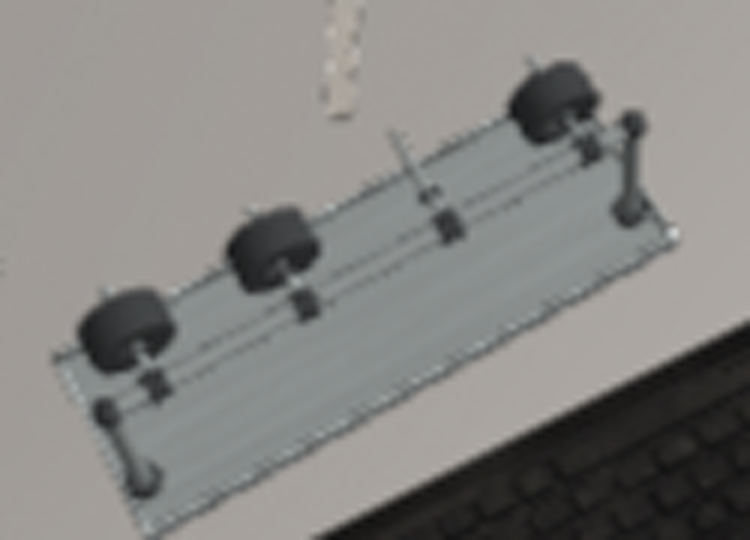

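```bash
python3 - <<'E'
from h import *
s=robot.read_camera("side"); c=robot.read_camera("scene")
def L(p,pts,z):
    P=[atz(p,(y,x),z) for x,y in pts]; print(np.round(P,4).tolist(),[round(np.linalg.norm(P[i+1]-P[i])*1e3) for i in range(len(P)-1)])
print("A");L(c,[(308.7,238.7),(337.7,258.2),(349.8,243.3)],.008);L(s,[(300.8,173.3),(323,198.3),(338.8,187)],.008)
print("B");L(c,[(214.3,310),(219.7,326.3),(249,313.3)],.008)
print("rack tray");L(s,[(327.5,249.2),(240.3,299.2),(224.2,269.7)],.014)
print("rail");L(s,[(320.3,230.3),(232.5,278.3)],.12)
print("hookbase");L(s,[(215+x/6,210+y/6) for x,y in((590,150),(450,225),(305,305),(155,385))],.115)
for n,p in(("side",s),("scene",c)):
  for q in("cradle","gauge"):
    for r in robot.outline_of(p,q)[:2]:
        m=r["region"].astype(np.uint8); (k,_)=cv2.findContours(m,0,2); k=max(k,key=cv2.contourArea); b=cv2.boxPoints(cv2.minAreaRect(k)); print(n,q,r["conf"],np.round(b).tolist()); 
        if q=="cradle": L(p,b,.02)
E
```

```text
A
[[0.4961, 0.2642, 0.008], [0.3718, 0.2375, 0.008], [0.3902, 0.1668, 0.008]] [127, 73]
[[0.3916, 0.1688, 0.008], [0.516, 0.196, 0.008], [0.4992, 0.2652, 0.008]] [127, 71]
B
[[0.4778, 0.6596, 0.008], [0.4206, 0.6756, 0.008], [0.3983, 0.5814, 0.008]] [59, 97]
rack tray
[[0.6925, 0.1266, 0.014], [0.7251, -0.1835, 0.014], [0.6158, -0.1961, 0.014]] [312, 110]
rail
[[0.6655, 0.1128, 0.12], [0.6935, -0.178, 0.12]] [292]
hookbase
[[0.6685, 0.0882, 0.115], [0.6754, 0.0085, 0.115], [0.6835, -0.072, 0.115], [0.6902, -0.1523, 0.115]] [80, 81, 81]
side cradle 0.67 [[181.0, 217.0], [198.0, 210.0], [216.0, 255.0], [199.0, 262.0]]
[[0.3823, -0.2641, 0.02], [0.3822, -0.2049, 0.02], [0.5604, -0.203, 0.02], [0.5591, -0.2591, 0.02]] [59, 178, 56]
side cradle 0.35 [[180.0, 309.0], [198.0, 274.0], [214.0, 282.0], [197.0, 318.0]]
[[0.6788, -0.3571, 0.02], [0.5956, -0.275, 0.02], [0.6434, -0.2366, 0.02], [0.724, -0.3195, 0.02]] [117, 61, 116]
side gauge 0.57 [[298.0, 169.0], [318.0, 154.0], [341.0, 185.0], [321.0, 199.0]]
side gauge 0.55 [[402.0, 134.0], [413.0, 131.0], [415.0, 140.0], [404.0, 143.0]]
scene cradle 0.73 [[393.0, 165.0], [402.0, 154.0], [430.0, 176.0], [421.0, 187.0]]
[[0.5462, -0.1932, 0.02], [0.565, -0.2591, 0.02], [0.4176, -0.2586, 0.02], [0.402, -0.195, 0.02]] [69, 147, 65]
scene gauge 0.89 [[306.0, 238.0], [322.0, 215.0], [354.0, 236.0], [339.0, 259.0]]
scene gauge 0.82 [[210.0, 304.0], [241.0, 292.0], [250.0, 314.0], [218.0, 326.0]]
```

Gauge candidates are A at scene (328,238), whose base measures 127 x 73 mm, and B at scene (228,308), whose base measures about 97 x 59 mm. A fits the 130 x 75 mm given, and the crop above confirms it with its pin pointing at the robot. Sleeves hang on hooks 1, 3 and 4, and hook 2 is empty.

I'll move to an overview pose now.

Emit:
{"method": "servo_tool", "body": {"steps": [[33.7, -30.4, -11.9, 0, 0, 0], [33.7, -30.4, -11.9, 0, 0, 0], [33.7, -30.4, -11.9, 0, 0, 0], [33.7, -30.4, -11.9, 0, 0, 0], [33.7, -30.4, -11.9, 0, 0, 0], [33.7, -30.4, -11.9, 0, 0, 0], [33.7, -30.4, -11.9, 0, 0, 0], [33.7, -30.4, -11.9, 0, 0, 0], [33.7, -30.4, -11.9, 0, 0, 6.35], [33.7, -30.4, -11.9, 0, 0, 6.35]]}}

```text
time_s: 2.6
ee_pos: [0.4251, -0.2005, 0.3513]
tcp_rot: [[0.996, 0.091, 0.001], [0.091, -0.996, -0.001], [0.001, 0.001, -1.0]]
contact_force: [1.9, -0.9, 0.4]
gripper_width: 1.005
finger_force: 0.0
```

```bash
cat >> h.py <<'E'
def yaw(ob): R=np.array(ob["tcp_rot"]); return np.degrees(np.arctan2(R[1,0],R[0,0]))
def to(xyz,yw=None,ob=None):
    "total tool-frame shift (mm, current axes) to a tcp target, and turn about tool z that brings yaw there"
    ob=ob or robot.get_obs(); R=np.array(ob["tcp_rot"]); d=R.T@(np.array(xyz)-ob["ee_pos"])*1e3
    rv=np.zeros(3)
    if yw is not None:
        a=np.radians(yw); T=np.array([[np.cos(a),np.sin(a),0],[np.sin(a),-np.cos(a),0],[0,0,-1]])
        rv=np.degrees(cv2.Rodrigues(R.T@T)[0].ravel())
    print("shift",np.round(d,1),"n",round(np.linalg.norm(d)),"turn",np.round(rv,2))
def wpic(name=None):
    ob=robot.get_obs(); p=robot.read_camera("wrist")
    if name: cv2.imwrite(f"pics/{name}.png",p["color"])
    return ob,p
def tell(ob,f=""):
    print("t",round(ob["time_s"],1),"ee",np.round(ob["ee_pos"],4),"yaw",round(yaw(ob),2),"F",np.round(ob["contact_force"],1),"w",round(ob["gripper_width"],3),"ff",ob["finger_force"])
E
python3 - <<'E'
from h import *
ob,p=wpic("w1"); tell(ob); print(np.round(p["hand_eye"],3),np.round(p["camera_matrix"]))
for q in("rack","gauge","cradle","sleeve_1a"):
    for r in robot.look_for(p,q)[:4]:
        if r["conf"]>.25: print(q,np.round(r["pixel"]),round(r["conf"],2),np.round(atz(p,r["pixel"],.03,ob),3))
E
```

```text
t 2.6 ee [ 0.4251 -0.2005  0.3513] yaw 5.24 F [ 1.9 -0.9  0.4] w 1.005 ff 0.0
[[-0.     0.959  0.284  0.072]
 [ 1.     0.     0.     0.001]
 [ 0.     0.284 -0.959 -0.143]
 [ 0.     0.     0.     1.   ]] [[347.   0. 315.]
 [  0. 347. 202.]
 [  0.   0.   1.]]
rack [  2. 193.] 0.91 [ 0.595 -0.04   0.03 ]
rack [121.  18.] 0.4 [0.435 0.189 0.03 ]
rack [141. 140.] 0.34 [0.423 0.032 0.03 ]
gauge [121.  20.] 0.8 [0.436 0.186 0.03 ]
cradle [114. 340.] 0.91 [ 0.481 -0.228  0.03 ]
```

View pics/w1.png

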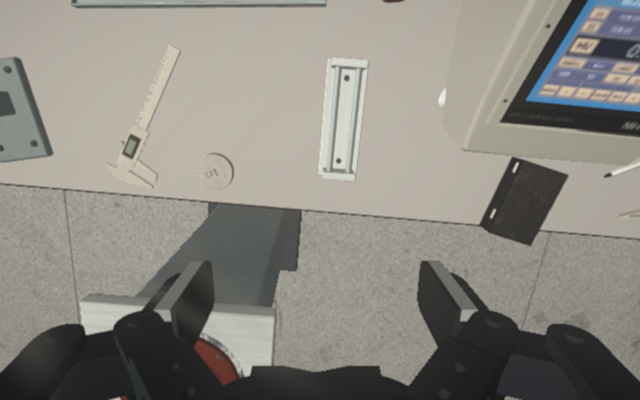

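The wrist view shows the cradle at pixel (115,343) with the bench behind it, and the caliper and reference block are clear of it. Next is a look at the rack from above.

Emit:
{"method": "servo_tool", "body": {"steps": [[28.3, -25.9, 8.5, 0, 0, 0], [28.3, -25.9, 8.5, 0, 0, 0], [28.3, -25.9, 8.5, 0, 0, 0], [28.3, -25.9, 8.5, 0, 0, 0], [28.3, -25.9, 8.5, 0, 0, 0], [28.3, -25.9, 8.5, 0, 0, 0], [0, 0, 0, 0, 0, 0]], "grip": 0.25}}

```text
time_s: 3.55
ee_pos: [0.5793, -0.0305, 0.2959]
tcp_rot: [[0.995, 0.098, -0.005], [0.098, -0.995, 0.002], [-0.005, -0.002, -1.0]]
contact_force: [-0.8, -0.7, -0.4]
gripper_width: 0.749
finger_force: 0.0
```

```bash
python3 - <<'E'
from h import *
import pickle
ob,p=wpic("w2"); tell(ob); pickle.dump((ob,p),open("w2.pkl","wb"))
for q in("hook_1","sleeve_1a","gauge","pin_shoulder"):
    for r in robot.look_for(p,q)[:6]:
        if r["conf"]>.2: print(q,np.round(r["pixel"],1),round(r["conf"],2),np.round(atz(p,r["pixel"],.11,ob),3))
im=p["color"]; cv2.imwrite("pics/w2c.png",cv2.resize(im[0:240,100:540],(792,432)))
E
```

```text
t 3.5 ee [ 0.5793 -0.0305  0.2959] yaw 5.61 F [-0.8 -0.7 -0.4] w 0.749 ff 0.0
hook_1 [ 88.4 322.4] 0.67 [ 0.66  -0.029  0.11 ]
gauge [251.3 110.5] 0.69 [0.48  0.172 0.11 ]
pin_shoulder [251.6 106.6] 0.8 [0.479 0.176 0.11 ]
```

View pics/w2.png

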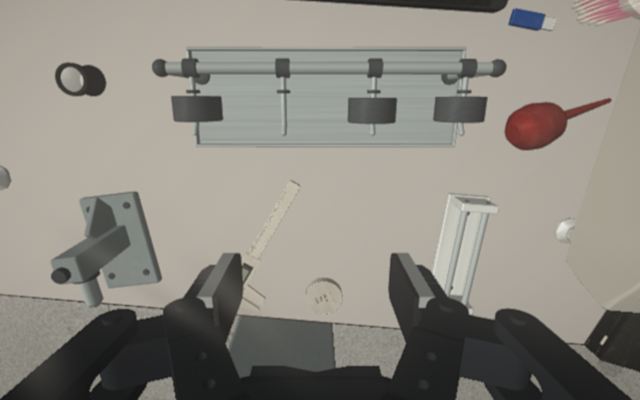

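```bash
python3 - <<'E'
from h import *
import pickle
ob,p=pickle.load(open("w2.pkl","rb"))
A=lambda pts,z:np.array([atz(p,(r,c),z,ob) for c,r in pts])
H=A([(190,68),(283,68),(375,68),(466,68)],.115);print("hookblk",np.round(H,4).tolist())
R=A([(160,68),(499,68)],.115);print("posts",np.round(R,4).tolist(),np.linalg.norm(R[1]-R[0]))
print("hooktips",np.round(A([(285,133),(373,133)],.118),4).tolist())
hsv=cv2.cvtColor(p["color"],cv2.COLOR_BGR2GRAY)
m=(hsv[90:130]<75).astype(np.uint8); n,l,st,ce=cv2.connectedComponentsWithStats(m)
for s in st[1:]:
    if s[4]>300:
        x,y,w,h,a=s; y+=90; print("sleeve",x,y,w,h,a,np.round(A([(x,y+h/2),(x+w,y+h/2)],.107),4).tolist(), "topface", np.round(A([(x+w/2,y),(x+w/2,y+h)],.129),4).tolist())
G=A([(83,197),(138,192),(160,280),(107,287)],.010);print("gaugebase",np.round(G,4).tolist(),np.round(G.mean(0),4),np.degrees(np.arctan2(*(G[1]-G[2])[1::-1])))
print("screw top",np.round(A([(62,276)],.125),4))
y=np.radians(5.61)
g,e=cv2.cvtColor(p["color"],6),None
cv2.imwrite("pics/gc.png",cv2.resize(p["color"][180:310,30:180],None,fx=4.4,fy=4.4,interpolation=2)[:,:640])
ob1,p1=ob,cv2.imread("pics/w1.png")
cc=cv2.resize(p1[45:195,300:390],None,fx=3.8,fy=3.8,interpolation=2); g2=cv2.resize(p["color"][180:310,30:180],None,fx=3,fy=3,interpolation=2)
o=np.zeros((570,342+450,3),np.uint8);o[:,:342]=cc;o[:390,342:]=g2;cv2.imwrite("pics/cg.png",o)
E
```

```text
hookblk [[0.6658, 0.0876, 0.115], [0.6737, 0.0068, 0.115], [0.6815, -0.073, 0.115], [0.6892, -0.1518, 0.115]]
posts [[0.6632, 0.1137, 0.115], [0.692, -0.1804, 0.115]] 0.29552471109834444
hooktips [[0.6184, 0.0008, 0.118], [0.6263, -0.0788, 0.118]]
sleeve 193 97 29 25 621 [[0.6303, 0.0878, 0.107], [0.6329, 0.0612, 0.107]] topface [[0.6433, 0.068, 0.129], [0.6224, 0.0679, 0.129]]
sleeve 377 98 19 25 391 [[0.646, -0.0814, 0.107], [0.6477, -0.0989, 0.107]] topface [[0.6574, -0.0842, 0.129], [0.6368, -0.0874, 0.129]]
sleeve 469 98 18 24 305 [[0.6548, -0.1658, 0.107], [0.6564, -0.1823, 0.107]] topface [[0.6651, -0.1618, 0.129], [0.6454, -0.1665, 0.129]]
sleeve 506 99 104 31 774 [[0.6541, -0.2008, 0.107], [0.6635, -0.2964, 0.107]] topface [[0.6709, -0.2299, 0.129], [0.6455, -0.2377, 0.129]]
gaugebase [[0.5008, 0.2618, 0.01], [0.5145, 0.1911, 0.01], [0.3902, 0.1669, 0.01], [0.3718, 0.2409, 0.01]] [0.4443 0.2152 0.01  ] 10.988557878664226
screw top [[0.4552 0.2141 0.125 ]]
```

View pics/cg.png

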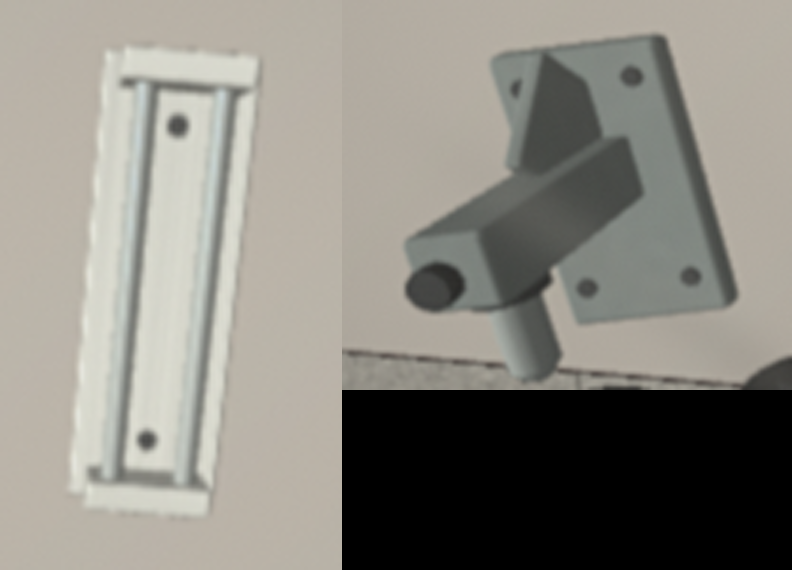

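Emit:
{"method": "servo_tool", "body": {"steps": [[16, -27, 31.5, 0, 0, 0], [16, -27, 31.5, 0, 0, 0], [16, -27, 31.5, 0, 0, 0], [16, -27, 31.5, 0, 0, 0], [0, 0, 0, 0, 0, 0], [0, 0, 0, 0, 0, 0]]}}

```text
time_s: 4.4
ee_pos: [0.6316, 0.0815, 0.1728]
tcp_rot: [[0.995, 0.096, -0.001], [0.096, -0.995, -0.001], [-0.001, 0.0, -1.0]]
contact_force: [0.1, 0.8, -0.2]
gripper_width: 0.752
finger_force: 0.0
```

```bash
python3 - <<'E'
from h import *
ob,p=wpic("w3"); tell(ob); to([.632,.083,.085],5.6)
s=robot.read_camera("side"); cv2.imwrite("pics/s3.png",cv2.resize(s["color"][150:300,200:400],(800,600),interpolation=2))
for n,X in(("h1",[.632,.083,.129]),("h2",[.6398,.0034,.115])): print(n,proj(s,X),proj(p,X,ob))
E
```

```text
t 4.4 ee [0.6316 0.0815 0.1728] yaw 5.49 F [ 0.1  0.8 -0.2] w 0.752 ff 0.0
shift [-0.4 -2.1 89.5] n 90 turn [ 0.04 -0.09 -0.16]
h1 (np.float64(223.74304338421777), np.float64(306.6149345521857)) (np.float64(229.44988769606374), np.float64(311.54952218174645))
h2 (np.float64(238.1613642154602), np.float64(283.6717020292487)) (np.float64(220.9515818898938), np.float64(442.151674012544))
```

View pics/w3.png

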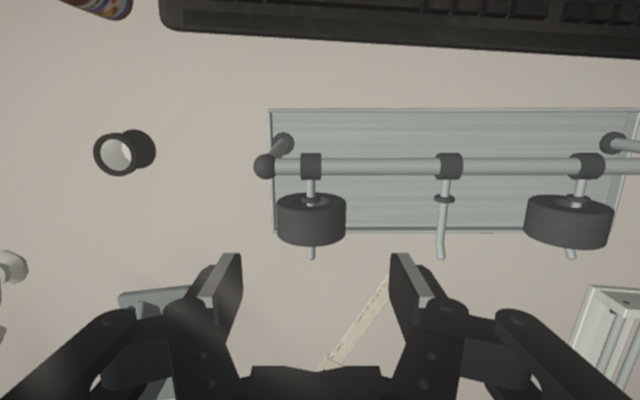

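Sleeve 1 is centred at wrist pixel (228,311), within a pixel or so of the prediction. Descending.

Emit:
{"method": "servo_tool", "body": {"steps": [[0, -2, 0, 0, 0, 0], [0, 0, 35, 0, 0, 0], [0, 0, 35, 0, 0, 0], [0, 0, 17.5, 0, 0, 0], [0, 0, 0, 0, 0, 0]]}}

```text
time_s: 5.0
ee_pos: [0.6299, 0.0837, 0.0832]
tcp_rot: [[0.995, 0.095, -0.005], [0.095, -0.995, -0.0], [-0.005, -0.0, -1.0]]
contact_force: [0.0, 0.4, 0.4]
gripper_width: 0.749
finger_force: 0.0
```

Emit:
{"method": "servo_tool", "body": {"steps": [[0, 0, 0, 0, 0, 0], [0, 0, 0, 0, 0, 0], [0, 0, 0, 0, 0, 0], [0, 0, 0, 0, 0, 0], [0, 0, 0, 0, 0, 0]], "grip": 0.7, "squeeze": 45}}

```text
time_s: 5.5
ee_pos: [0.6336, 0.0842, 0.0883]
tcp_rot: [[0.995, 0.096, 0.004], [0.096, -0.995, -0.0], [0.004, 0.001, -1.0]]
contact_force: [0.1, -1.0, 6.1]
gripper_width: 0.506
finger_force: 47.1
```

```bash
python3 - <<'E'
from h import *
for i in range(4): ob=robot.get_obs(); tell(ob); robot.read_camera("wrist")
E
```

```text
t 5.5 ee [0.6336 0.0842 0.0883] yaw 5.51 F [ 0.1 -1.   6.1] w 0.506 ff 47.110103520099074
t 5.5 ee [0.6336 0.0842 0.0883] yaw 5.51 F [-0.3 -0.9  6. ] w 0.503 ff 47.10947475163266
t 5.6 ee [0.6336 0.0842 0.0882] yaw 5.51 F [ 0.2 -1.5  6. ] w 0.502 ff 47.109427470713854
t 5.7 ee [0.6336 0.0842 0.0883] yaw 5.51 F [-0.3 -1.1  5.5] w 0.508 ff 47.110065654851496
```

Emit:
{"method": "servo_tool", "body": {"steps": [[0, 0, -4, 0, 0, 0], [0, 0, -4, 0, 0, 0], [0, 0, 0, 0, 0, 0], [0, 0, 0, 0, 0, 0]]}}

```text
time_s: 6.1
ee_pos: [0.6313, 0.0844, 0.0932]
tcp_rot: [[0.995, 0.096, -0.001], [0.096, -0.995, 0.0], [-0.001, -0.0, -1.0]]
contact_force: [-0.0, 0.6, -2.5]
gripper_width: 0.504
finger_force: 46.3
```

Emit:
{"method": "servo_tool", "body": {"steps": [[0, 0, -3, 0, 0, 0], [-10, 0, 0, 0, 0, 0], [-15, 0, 0, 0, 0, 0], [-20, 0, 0, 0, 0, 0], [-25, 0, 0, 0, 0, 0], [-15, 0, -25, 0, 0, 0], [0, 0, -30, 0, 0, 0], [0, 0, 0, 0, 0, 0]]}}

```text
time_s: 6.9
ee_pos: [0.5494, 0.0762, 0.1568]
tcp_rot: [[0.995, 0.096, 0.009], [0.096, -0.995, 0.0], [0.009, 0.001, -1.0]]
contact_force: [1.0, 0.3, -1.3]
gripper_width: 0.502
finger_force: 46.6
```

```bash
python3 - <<'E'
from h import *
ob,p=wpic("w4"); tell(ob)
for n in("side","scene"):
    s=robot.read_camera(n); cv2.imwrite(f"pics/{n}4.png",s["color"])
    for r in robot.look_for(s,"gauge")[:3]: print(n,r["pixel"],r["conf"])
# predict: gauge center/yaw hypothesis
E
```

```text
t 6.9 ee [0.5494 0.0762 0.1568] yaw 5.51 F [ 1.   0.3 -1.3] w 0.502 ff 46.557879536412656
side [178.8, 324.2] 0.9
side [137.0, 410.4] 0.61
side [236.2, 198.1] 0.43
scene [235.7, 329.6] 0.72
scene [309.2, 229.4] 0.68
```

View pics/w4.png

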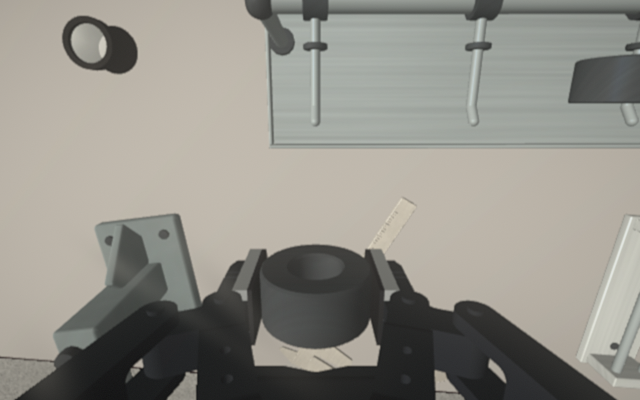

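Sleeve 1 is held, and its bore at (266,316) looks like the larger one. Next is the pre-insert pose in front of the pin.

Emit:
{"method": "servo_tool", "body": {"steps": [[-31, -23, 1.7, 0, 0, 0], [-31, -23, 1.7, 0, 0, 0], [-31, -23, 1.7, 0, 0, 0], [-31, -23, 1.7, 0, 0, 0], [-31, -23, 1.7, 0, 0, 0], [-31, -23, 1.7, 0, 0, 0], [0, 0, 0, 0, 0, -6.2], [0, 0, 0, 0, 0, 0]]}}

```text
time_s: 7.95
ee_pos: [0.3475, 0.1959, 0.1401]
tcp_rot: [[0.979, 0.205, -0.002], [0.205, -0.979, -0.001], [-0.002, 0.0, -1.0]]
contact_force: [-0.4, 0.4, -2.1]
gripper_width: 0.502
finger_force: 46.7
```

```bash
python3 - <<'E'
from h import *
s=robot.read_camera("side");c=robot.read_camera("scene")
for n,a,b in(("screw",(164.5,321.7),(220.8,326.8)),("tip",(159.2,311.3),(233.7,338.2))):
    print(n,np.round(tri([ray(s,a),ray(c,b)]),4))
ob,p=wpic("w5"); tell(ob)
import pickle; pickle.dump((ob,p),open("w5.pkl","wb"))
E
```

```text
screw [0.4541 0.2179 0.1199]
tip [0.4044 0.2065 0.0903]
t 8.1 ee [0.3487 0.1954 0.1409] yaw 11.58 F [ 0.4  1.1 -2.7] w 0.505 ff 46.654410157352686
```

View pics/w5.png

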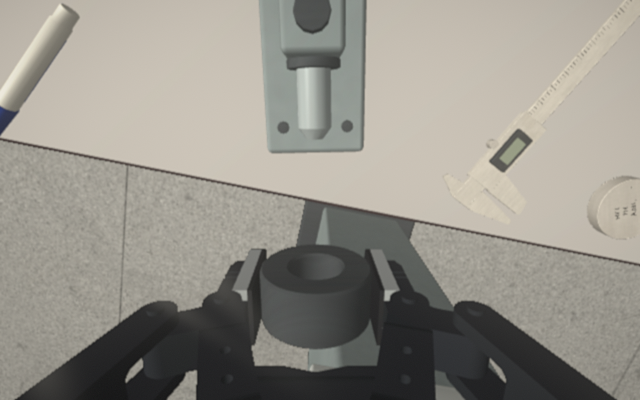

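```bash
cat >> h.py <<'E'
def gauge(p,ob,sh,tip):
    "pin shoulder/tip pixels (row,col) -> shoulder pos, yaw"
    S=atz(p,sh,.09,ob);T=atz(p,tip,.09,ob); d=S-T
    print("shoulder",np.round(S,4),"tip",np.round(T,4),"len",np.linalg.norm(d),"yaw",np.degrees(np.arctan2(d[1],d[0])))
    R=np.array(ob["tcp_rot"])
    for X in(S,T): print("in tool mm",np.round(R.T@(X-ob["ee_pos"])*1e3,1))
E
python3 - <<'E'
from h import *
import pickle
ob,p=pickle.load(open("w5.pkl","rb")); im=p["color"]
g=cv2.cvtColor(im,6).astype(float)
for r in (80,95,110,120,128):
    d=np.diff(cv2.GaussianBlur(g,(5,5),1)[r,285:345]); print(r,285+d.argmax()+.5,285+d.argmin()+.5)
print(np.round(g[50:145:3,313]).astype(int).tolist())
gauge(p,ob,(69,313.5),(138,314))
# sleeve axis col in tool: outer edges
for r in (290,300,310): 
    d=g[r,255:380]; print(r,d[:20].astype(int).tolist(),d[-25:].astype(int).tolist())
E
```

```text
80 330.5 315.5
95 330.5 315.5
110 330.5 323.5
120 330.5 343.5
128 288.5 341.5
[110, 86, 86, 88, 85, 73, 175, 178, 178, 178, 179, 179, 179, 179, 180, 180, 181, 182, 181, 181, 182, 182, 182, 183, 183, 182, 173, 144, 143, 142, 152, 157]
shoulder [0.4343 0.2132 0.09  ] tip [0.3993 0.2059 0.09  ] len 0.03568772485920814 yaw 11.935285452317137
in tool mm [87.4 -0.3 50.8]
in tool mm [51.8 -0.1 50.8]
290 [40, 42, 40, 40, 43, 59, 79, 84, 82, 83, 83, 84, 85, 86, 87, 87, 87, 88, 87, 87] [55, 54, 51, 51, 49, 49, 47, 47, 47, 47, 47, 47, 47, 46, 46, 46, 44, 42, 42, 43, 43, 44, 44, 44, 44]
300 [44, 45, 43, 42, 41, 51, 70, 81, 85, 85, 84, 85, 85, 85, 86, 88, 88, 88, 86, 88] [52, 50, 50, 50, 48, 48, 48, 47, 47, 45, 46, 46, 46, 45, 44, 44, 42, 42, 42, 42, 42, 42, 42, 42, 47]
310 [49, 48, 47, 46, 46, 48, 62, 80, 83, 84, 86, 86, 85, 86, 86, 86, 86, 85, 85, 86] [50, 48, 48, 46, 47, 46, 45, 47, 46, 46, 46, 45, 45, 45, 44, 41, 40, 40, 41, 40, 41, 41, 40, 44, 49]
```

Emit:
{"method": "servo_tool", "body": {"steps": [[0, 0, 35, 0, 0, -0.3], [0, 0, 34.5, 0, 0, 0], [10, 0, 0, 0, 0, 0], [15, 0, 0, 0, 0, 0], [10, 0, 0, 0, 0, 0], [0, 0, 0, 0, 0, 0], [0, 0, 0, 0, 0, 0]]}}

```text
time_s: 8.8
ee_pos: [0.3833, 0.2027, 0.0722]
tcp_rot: [[0.978, 0.207, -0.001], [0.207, -0.978, -0.0], [-0.001, -0.0, -1.0]]
contact_force: [0.2, 0.7, -2.1]
gripper_width: 0.505
finger_force: 46.9
```

```bash
python3 - <<'E'
from h import *
ob,p=wpic("w6"); tell(ob)
R=np.array(ob["tcp_rot"]); S=np.array([.4343,.2132,.09]); print("shoulder in tool",np.round(R.T@(S-ob["ee_pos"])*1e3,1))
c=robot.read_camera("side"); 
o=np.vstack([p["color"][100:400]]);cv2.imwrite("pics/w6c.png",o)
E
```

```text
t 8.8 ee [0.3833 0.2027 0.0722] yaw 11.94 F [ 0.2  0.7 -2.1] w 0.505 ff 46.86585938790813
shoulder in tool [ 52.1   0.3 -17.9]
```

View pics/w6.png

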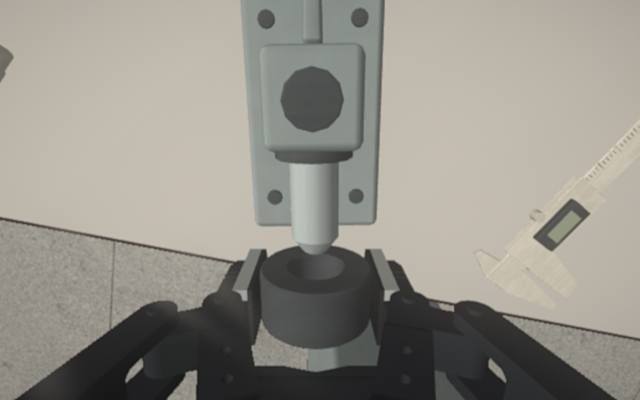

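Pin tip at (250,316) lines up with the bore at (266,316). Pushing on.

Emit:
{"method": "servo_tool", "body": {"steps": [[5, 0, 0.9, 0, 0, 0], [6, 0, 0, 0, 0, 0], [6, 0, 0, 0, 0, 0], [0, 0, 0, 0, 0, 0]]}}

```text
time_s: 9.3
ee_pos: [0.4007, 0.2067, 0.0716]
tcp_rot: [[0.978, 0.208, 0.001], [0.208, -0.978, 0.0], [0.001, -0.0, -1.0]]
contact_force: [0.3, -0.0, -2.3]
gripper_width: 0.501
finger_force: 46.8
```

Emit:
{"method": "servo_tool", "body": {"steps": [[6, 0, 0, 0, 0, 0], [6, 0, 0, 0, 0, 0], [0, 0, 0, 0, 0, 0]]}}

```text
time_s: 9.6
ee_pos: [0.4124, 0.2091, 0.0715]
tcp_rot: [[0.978, 0.208, 0.001], [0.208, -0.978, 0.0], [0.001, -0.0, -1.0]]
contact_force: [-0.2, 0.1, -2.3]
gripper_width: 0.501
finger_force: 46.8
```

Emit:
{"method": "servo_tool", "body": {"steps": [[5, 0, 0, 0, 0, 0], [4, 0, 0, 0, 0, 0], [2, 0, 0, 0, 0, 0], [2, 0, 0, 0, 0, 0], [0, 0, 0, 0, 0, 0]]}}

```text
time_s: 10.1
ee_pos: [0.4244, 0.2117, 0.0712]
tcp_rot: [[0.978, 0.208, 0.0], [0.208, -0.978, -0.0], [0.0, 0.0, -1.0]]
contact_force: [-0.1, -0.1, -2.4]
gripper_width: 0.504
finger_force: 46.8
```

Emit:
{"method": "servo_tool", "body": {"steps": [[2, 0, 0, 0, 0, 0], [0, 0, 0, 0, 0, 0]]}}

```text
time_s: 10.3
ee_pos: [0.4247, 0.2118, 0.0708]
tcp_rot: [[0.978, 0.208, -0.004], [0.208, -0.978, -0.001], [-0.004, 0.0, -1.0]]
contact_force: [-4.7, -1.9, 1.2]
gripper_width: 0.503
finger_force: 47.2
```

Emit:
{"method": "servo_tool", "body": {"steps": [[2, 0, 0, 0, 0, 0], [0, 0, 0, 0, 0, 0]]}}

```text
time_s: 10.5
ee_pos: [0.4247, 0.2118, 0.0702]
tcp_rot: [[0.978, 0.209, -0.009], [0.209, -0.978, -0.002], [-0.01, 0.0, -1.0]]
contact_force: [-11.2, -3.6, 4.5]
gripper_width: 0.501
finger_force: 47.5
```

Sleeve 1 ran fully home: it stopped about 10 mm of TCP travel from the shoulder with 11 N. It goes to the cradle. I'll withdraw and work out the cradle's pose.

Emit:
{"method": "servo_tool", "body": {"steps": [[-8, 0, 0, 0, 0, 0], [-12, 0, 0, 0, 0, 0], [-15, 0, 0, 0, 0, 0], [-20, 0, 0, 0, 0, 0], [-20, 0, 0, 0, 0, 0], [0, 0, -20, 0, 0, 0], [0, 0, -35, 0, 0, 0], [0, 0, -35, 0, 0, 0], [0, 0, 0, 0, 0, 0]]}}

```text
time_s: 11.4
ee_pos: [0.3581, 0.198, 0.1673]
tcp_rot: [[0.978, 0.208, 0.012], [0.208, -0.978, 0.004], [0.012, -0.001, -1.0]]
contact_force: [1.3, 0.3, -0.8]
gripper_width: 0.506
finger_force: 46.9
```

```bash
python3 - <<'E'
from h import *
import pickle
p=pickle.load(open("w2.pkl","rb"))[1]
ob=dict(ee_pos=[.4251,-.2005,.3513],tcp_rot=[[.996,.091,.001],[.091,-.996,-.001],[.001,.001,-1]])
a,b=atz(p,(67.6,348.3),.034,ob),atz(p,(172,338.8),.034,ob); print(a,b,np.linalg.norm(a-b),(a+b)/2,"yaw",np.degrees(np.arctan2(*(a-b)[1::-1])))
a,b=atz(p,(58.9,350.5),.041,ob),atz(p,(179.5,338.7),.041,ob); print(a,b,np.linalg.norm(a-b),(a+b)/2,"yaw",np.degrees(np.arctan2(*(a-b)[1::-1])))
o=robot.get_obs(); tell(o); to([.47,-.15,.17],0.7)
E
```

```text
[ 0.53866819 -0.23224445  0.034     ] [ 0.40665156 -0.23498344  0.034     ] 0.13204504226141714 [ 0.47265988 -0.23361395  0.034     ] yaw 1.1885620534687769
[ 0.54809798 -0.23316696  0.041     ] [ 0.39788603 -0.23535394  0.041     ] 0.15022786924352394 [ 0.472992   -0.23426045  0.041     ] yaw 0.83412812219848
t 11.4 ee [0.3581 0.198  0.1673] yaw 12.01 F [ 1.3  0.3 -0.8] w 0.506 ff 46.90547191305086
shift [ 37.  363.7  -2.7] n 366 turn [-0.15 -0.69 11.31]
```

Emit:
{"method": "servo_tool", "body": {"steps": [[5.5, 45.2, 0, 0, 0, 0], [5.5, 45.2, 0, 0, 0, 0], [5.5, 45.2, 0, 0, 0, 0], [5.5, 45.2, 0, 0, 0, 0], [5.5, 45.2, 0, 0, 0, 0], [5.5, 45.2, 0, 0, 0, 0], [5.5, 45.2, 0, 0, 0, 0], [5.5, 45.2, 0, 0, 0, 0], [5.5, 45.2, 0, 0, 0, 5.5], [5.5, 45.2, 0, 0, 0, 5.5]]}}

```text
time_s: 12.4
ee_pos: [0.4984, -0.2366, 0.1597]
tcp_rot: [[1.0, 0.013, -0.001], [0.013, -1.0, 0.001], [-0.001, -0.001, -1.0]]
contact_force: [0.8, 0.8, -1.4]
gripper_width: 0.502
finger_force: 47.0
```

Emit:
{"method": "servo_tool", "body": {"steps": [[0, 0, 0, 0, 0, 0], [0, 0, 0, 0, 0, 0]]}}

```text
time_s: 12.6
ee_pos: [0.4978, -0.2354, 0.1597]
tcp_rot: [[1.0, 0.016, -0.002], [0.016, -1.0, 0.002], [-0.002, -0.002, -1.0]]
contact_force: [0.4, -0.4, -2.0]
gripper_width: 0.502
finger_force: 47.2
```

```bash
python3 - <<'E'
from h import *
ob,p=wpic("w7"); tell(ob); to([.506,-.2333,.0335],1.0)
for x in(-66,66):
  for y in(-13,13):
    a=np.radians(1); X=[.4727+(x*np.cos(a)-y*np.sin(a))/1e3,-.2339+(x*np.sin(a)+y*np.cos(a))/1e3,.034]; print(x,y,np.round(proj(p,X,ob)))
E
```

```text
t 12.6 ee [ 0.4978 -0.2354  0.1597] yaw 0.93 F [ 0.4 -0.4 -2. ] w 0.502 ff 47.235806237440556
shift [  8.5  -0.8 126.3] n 127 turn [-0.09  0.1   0.  ]
-66 -13 [293. 328.]
-66 13 [294. 298.]
66 -13 [142. 329.]
66 13 [142. 295.]
```

View pics/w7.png

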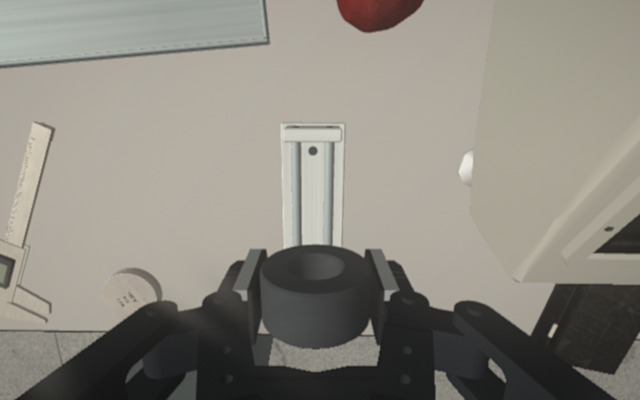

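Rods at columns 296 and 328 match the predicted cradle pose. Lowering.

Emit:
{"method": "servo_tool", "body": {"steps": [[8.5, -0.8, 0, 0, 0, 0], [0, 0, 40, 0, 0, 0], [0, 0, 40, 0, 0, 0], [0, 0, 30, 0, 0, 0], [0, 0, 13, 0, 0, 0], [0, 0, 0, 0, 0, 0]]}}

```text
time_s: 13.25
ee_pos: [0.5065, -0.2326, 0.0371]
tcp_rot: [[1.0, 0.019, -0.002], [0.019, -1.0, 0.001], [-0.002, -0.001, -1.0]]
contact_force: [-0.7, -0.2, -0.8]
gripper_width: 0.503
finger_force: 47.5
```

Emit:
{"method": "servo_tool", "body": {"steps": [[0, 0, 2, 0, 0, 0], [0, 0, 1.5, 0, 0, 0], [0, 0, 0, 0, 0, 0]]}}

```text
time_s: 13.55
ee_pos: [0.5077, -0.2344, 0.0359]
tcp_rot: [[1.0, 0.018, 0.002], [0.018, -1.0, -0.001], [0.002, 0.001, -1.0]]
contact_force: [-0.6, -0.2, -1.7]
gripper_width: 0.503
finger_force: 47.5
```

Emit:
{"method": "servo_tool", "body": {"steps": [[0, 0, 1.5, 0, 0, 0], [0, 0, 0, 0, 0, 0], [0, 0, 0, 0, 0, 0]]}}

```text
time_s: 13.85
ee_pos: [0.5078, -0.2346, 0.0347]
tcp_rot: [[1.0, 0.017, 0.002], [0.018, -1.0, -0.001], [0.002, 0.001, -1.0]]
contact_force: [-1.0, 1.3, 5.8]
gripper_width: 0.507
finger_force: 48.4
```

Emit:
{"method": "servo_tool", "body": {"steps": [[0, 0, -1, 0, 0, 0], [0, 0, 0, 0, 0, 0], [0, 0, 0, 0, 0, 0], [0, 0, 0, 0, 0, 0]], "grip": 0.25}}

```text
time_s: 14.25
ee_pos: [0.5067, -0.234, 0.0339]
tcp_rot: [[1.0, 0.018, -0.0], [0.018, -1.0, 0.0], [-0.0, -0.0, -1.0]]
contact_force: [0.5, 0.1, 0.6]
gripper_width: 0.75
finger_force: 0.0
```

Emit:
{"method": "servo_tool", "body": {"steps": [[0, 0, -15, 0, 0, 0], [0, 0, -30, 0, 0, 0], [0, 0, -40, 0, 0, 0], [0, 0, -40, 0, 0, 0], [0, 0, 0, 0, 0, 0]]}}

```text
time_s: 14.75
ee_pos: [0.5107, -0.2364, 0.1682]
tcp_rot: [[1.0, 0.018, 0.012], [0.018, -1.0, -0.008], [0.012, 0.008, -1.0]]
contact_force: [0.4, -0.7, -0.4]
gripper_width: 0.75
finger_force: 0.0
```

```bash
python3 - <<'E'
from h import *
ob,p=wpic("w8"); tell(ob)
for z in (.0525,): print(proj(p,[.5047,-.2333,.0745],ob))
for r in robot.outline_of(p,"sleeve_1b")[:3]:
    k=np.argwhere(r["region"]); print(r["conf"],r["pixel"],k.min(0),k.max(0))
to([.6476,-.0762,.165],5.6)
cv2.imwrite("pics/w8c.png",p["color"][100:400,200:500])
E
```

```text
t 14.8 ee [ 0.5107 -0.2364  0.1682] yaw 1.02 F [ 0.4 -0.7 -0.4] w 0.75 ff 0.0
(np.float64(214.62470684251903), np.float64(308.88020413581154))
0.62 [207.1, 312.9] [185 281] [227 338]
shift [ 142.5 -156.    -3. ] n 211 turn [ 0.15 -0.2  -4.59]
```

View pics/w8c.png

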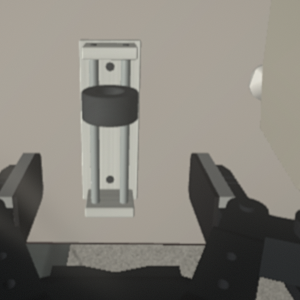

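The cropped view shows sleeve 1 lying square on both rods at crop pixel (105,110). Next is hook 3.

Emit:
{"method": "servo_tool", "body": {"steps": [[28.5, -31.2, -1, 0, 0, 0], [28.5, -31.2, -1, 0, 0, 0], [28.5, -31.2, -1, 0, 0, 0], [28.5, -31.2, -1, 0, 0, 0], [28.5, -31.2, -1, 0, 0, -4.6], [0, 0, 0, 0, 0, 0], [0, 0, 0, 0, 0, 0]]}}

```text
time_s: 15.55
ee_pos: [0.6458, -0.0747, 0.1622]
tcp_rot: [[0.995, 0.099, -0.004], [0.099, -0.995, 0.0], [-0.004, -0.001, -1.0]]
contact_force: [0.6, 0.5, 0.0]
gripper_width: 0.752
finger_force: 0.0
```

```bash
python3 - <<'E'
from h import *
ob,p=wpic("w9"); tell(ob); to([.6476,-.0762,.0885],5.6)
print(proj(p,[.6476,-.0762,.129],ob))
for r in robot.outline_of(p,"sleeve_3a")[:3]:
    k=np.argwhere(r["region"]); print(r["conf"],r["pixel"],k.min(0),k.max(0))
g=cv2.cvtColor(p["color"],6);m=(g<85).astype(np.uint8);m[:150]=0;m[260:]=0
n,l,st,ce=cv2.connectedComponentsWithStats(m)
for s in st[1:]:
    if s[4]>500: print(s)
s=robot.read_camera("side")
for r in robot.look_for(s,"gauge")[:2]: print("gauge",r["pixel"])
E
```

```text
t 15.6 ee [ 0.6458 -0.0747  0.1622] yaw 5.68 F [0.6 0.5 0. ] w 0.752 ff 0.0
shift [ 2.2  0.9 74. ] n 74 turn [-0.03  0.18  0.  ]
(np.float64(234.48555130503388), np.float64(317.2736971057901))
[  6 152  39  31 785]
[157 154  29  29 627]
[306 155  21  27 534]
[448 155  29  27 619]
[ 515  178  125   68 4333]
[ 412  197   81   58 2675]
[ 280  198   73   59 2673]
gauge [176.4, 324.2]
gauge [136.9, 406.8]
```

Emit:
{"method": "servo_tool", "body": {"steps": [[2, 1, 0, 0, 0, 0], [0, 0, 35, 0, 0, 0], [0, 0, 30, 0, 0, 0], [0, 0, 9, 0, 0, 0], [0, 0, 0, 0, 0, 0]]}}

```text
time_s: 16.25
ee_pos: [0.6472, -0.0766, 0.0883]
tcp_rot: [[0.995, 0.097, -0.004], [0.097, -0.995, 0.001], [-0.004, -0.001, -1.0]]
contact_force: [0.2, -0.1, -0.1]
gripper_width: 0.748
finger_force: 0.0
```

Emit:
{"method": "servo_tool", "body": {"steps": [[0, 0, 0, 0, 0, 0], [0, 0, 0, 0, 0, 0], [0, 0, 0, 0, 0, 0], [0, 0, 0, 0, 0, 0], [0, 0, 0, 0, 0, 0]], "grip": 0.7, "squeeze": 45}}

```text
time_s: 16.75
ee_pos: [0.6502, -0.0768, 0.0926]
tcp_rot: [[0.995, 0.098, 0.004], [0.098, -0.995, -0.001], [0.004, 0.001, -1.0]]
contact_force: [0.3, -1.1, 6.5]
gripper_width: 0.505
finger_force: 46.5
```

Emit:
{"method": "servo_tool", "body": {"steps": [[0, 0, -5, 0, 0, 0], [0, 0, -4, 0, 0, 0], [0, 0, 0, 0, 0, 0], [0, 0, 0, 0, 0, 0]]}}

```text
time_s: 17.15
ee_pos: [0.6483, -0.0762, 0.0987]
tcp_rot: [[0.995, 0.098, -0.001], [0.098, -0.995, 0.0], [-0.001, -0.0, -1.0]]
contact_force: [-1.1, -0.4, -2.5]
gripper_width: 0.501
finger_force: 45.9
```

Emit:
{"method": "servo_tool", "body": {"steps": [[0, 0, -2, 0, 0, 0], [-10, 0, 0, 0, 0, 0], [-15, 0, 0, 0, 0, 0], [-20, 0, 0, 0, 0, 0], [-25, 0, 0, 0, 0, 0], [-15, 0, -20, 0, 0, 0], [0, 0, -35, 0, 0, 0], [0, 0, 0, 0, 0, 0]]}}

```text
time_s: 17.95
ee_pos: [0.5663, -0.0856, 0.1618]
tcp_rot: [[0.995, 0.097, 0.009], [0.097, -0.995, -0.003], [0.009, 0.004, -1.0]]
contact_force: [-0.1, -0.2, -0.0]
gripper_width: 0.504
finger_force: 46.3
```

```bash
python3 - <<'E'
from h import *
ob,p=wpic("w10"); tell(ob); to([.35,.196,.15],11.9)
a=cv2.imread("pics/w5.png")[220:400,200:430]; b=p["color"][220:400,200:430]
cv2.imwrite("pics/cmp.png",cv2.resize(np.hstack([a,b]),None,fx=1.7,fy=1.7,interpolation=2))
s=robot.read_camera("side")
for r in robot.look_for(s,"gauge")[:2]: print("gauge",r["pixel"])
s=robot.read_camera("scene")
for r in robot.look_for(s,"gauge")[:2]: print("gauge",r["pixel"])
E
```

```text
t 17.9 ee [ 0.5663 -0.0856  0.1618] yaw 5.59 F [-0.1 -0.2 -0. ] w 0.504 ff 46.314716744818725
shift [-187.1 -301.     7.6] n 354 turn [ 0.16 -0.33 -6.3 ]
gauge [177.9, 321.6]
gauge [137.7, 408.8]
```

View pics/cmp.png

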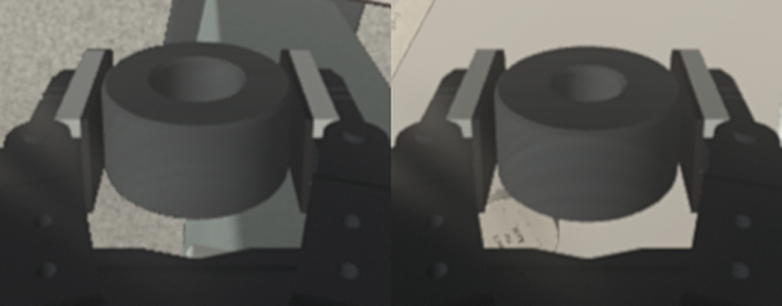

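Left is sleeve 1 (wide bore) and right is sleeve 3 (clearly narrower bore), so sleeve 3 should stop at the nose. Moving to the gauge to try it.

Emit:
{"method": "servo_tool", "body": {"steps": [[-23.4, -37.6, 1.2, 0, 0, 0], [-23.4, -37.6, 1.2, 0, 0, 0], [-23.4, -37.6, 1.2, 0, 0, 0], [-23.4, -37.6, 1.2, 0, 0, 0], [-23.4, -37.6, 1.2, 0, 0, 0], [-23.4, -37.6, 1.2, 0, 0, 0], [-23.4, -37.6, 1.2, 0, 0, 0], [-23.4, -37.6, 1.2, 0, 0, -6.3], [0, 0, 0, 0, 0, 0], [0, 0, 0, 0, 0, 0]]}}

```text
time_s: 19.2
ee_pos: [0.3474, 0.1968, 0.1454]
tcp_rot: [[0.978, 0.209, -0.002], [0.209, -0.978, -0.001], [-0.002, 0.001, -1.0]]
contact_force: [0.2, 0.6, -2.0]
gripper_width: 0.5
finger_force: 46.6
```

```bash
cat >> h.py <<'E'
def pin(p,ob):
    "find the pin: bright low-texture blob below dark flange; print profile"
    for q in("pin_shoulder","gauge"):
        for r in robot.look_for(p,q)[:2]: print(q,np.round(r["pixel"]),round(r["conf"],2),np.round(atz(p,r["pixel"],.09,ob),3))
    # projected search region from pin's last pose is in tool middle: restrict rows
    im=p["color"].astype(int); g=im.mean(2); sat=im[...,2]-im[...,0]   # table is reddish, pin neutral
    m=((g>135)&(sat<8)&(g<215)).astype(np.uint8); m[250:]=0
    n,l,st,ce=cv2.connectedComponentsWithStats(cv2.morphologyEx(m,cv2.MORPH_OPEN,np.ones((3,3),np.uint8)))
    for i in range(1,n):
        if st[i][4]>400: print("blob",st[i],np.round(ce[i],1))
    return m
E
python3 - <<'E'
from h import *
import pickle
ob,p=pickle.load(open("w5.pkl","rb")); im=p["color"]; print("ref pix table/base/pin/floor",im[100,150],im[110,280],im[100,312],im[100,325],im[60,313],im[170,200],im[60,275])
class D: pass
ob,p=wpic("w11"); tell(ob); pickle.dump((ob,p),open("w11.pkl","wb")); pin(p,ob)
print("expected shoulder,tip",proj(p,[.4343,.2132,.09],ob),proj(p,[.3993,.2059,.09],ob))
E
```

```text
ref pix table/base/pin/floor [181 194 201] [151 158 151] [181 188 182] [107 112 108] [86 88 86] [183 195 203] [148 154 147]
t 19.2 ee [0.3474 0.1968 0.1454] yaw 12.04 F [ 0.2  0.6 -2. ] w 0.5 ff 46.62482487678062
pin_shoulder [ 73. 318.] 0.91 [0.432 0.212 0.09 ]
gauge [ 75. 318.] 0.59 [0.431 0.212 0.09 ]
blob [  263     0   102   148 10730] [312.3  77.6]
expected shoulder,tip (np.float64(67.48486526554517), np.float64(317.81040442122924)) (np.float64(135.27309053078636), np.float64(317.40303629364314))
```

```bash
cat >> h.py <<'E'
import pickle
def match(p,ob):
    _,q=pickle.load(open("w5.pkl","rb")); t=q["color"][45:146,284:346]
    best=(-1,)
    for a in np.arange(-12,12.1,1):
        for s in(.94,.97,1,1.03,1.06):
            M=cv2.getRotationMatrix2D((31,50),a,s); tt=cv2.warpAffine(t,M,(62,101),borderMode=cv2.BORDER_REPLICATE)[8:-8,8:-8]
            r=cv2.matchTemplate(p["color"][:250],tt,cv2.TM_CCOEFF_NORMED); _,v,_,l=cv2.minMaxLoc(r)
            if v>best[0]: best=(v,a,s,l,M)
    v,a,s,l,M=best; f=lambda c,r:(M@[c-284,r-45,1])+np.array(l)-8
    S=f(313.5,69);T=f(314,138); print("match",round(v,3),a,s,"S",S,"T",T)
    gauge(p,ob,(S[1],S[0]),(T[1],T[0]))
E
python3 - <<'E'
from h import *
ob,p=pickle.load(open("w11.pkl","rb")); match(p,ob)
E
```

```text
match 0.998 -1.0 0.97 S [317.98537129  67.75844788] T [317.30220786 134.68671853]
shoulder [0.4342 0.2131 0.09  ] tip [0.3996 0.206  0.09  ] len 0.03529125150975219 yaw 11.532624812924118
in tool mm [88.4  2.1 55.3]
in tool mm [53.1  1.8 55.3]
```

Emit:
{"method": "servo_tool", "body": {"steps": [[0, 2, 36, 0, 0, 0], [0, 0, 36, 0, 0, 0], [10, 0, 0, 0, 0, 0], [15, 0, 0, 0, 0, 0], [12, 0, 0, 0, 0, 0], [0, 0, 0, 0, 0, 0], [0, 0, 0, 0, 0, 0]]}}

```text
time_s: 20.05
ee_pos: [0.3853, 0.2012, 0.0744]
tcp_rot: [[0.979, 0.204, -0.001], [0.204, -0.979, -0.0], [-0.001, 0.0, -1.0]]
contact_force: [-0.1, -0.5, -1.5]
gripper_width: 0.506
finger_force: 46.7
```

Emit:
{"method": "servo_tool", "body": {"steps": [[4, 0, 0, 0, 0, 0], [3, 0, 0, 0, 0, 0], [3, 0, 0, 0, 0, 0], [0, 0, 0, 0, 0, 0]]}}

```text
time_s: 20.45
ee_pos: [0.3948, 0.2042, 0.0745]
tcp_rot: [[0.978, 0.206, -0.0], [0.206, -0.978, 0.0], [-0.0, -0.0, -1.0]]
contact_force: [0.3, -0.1, -1.4]
gripper_width: 0.503
finger_force: 46.6
```

Emit:
{"method": "servo_tool", "body": {"steps": [[2, 0, 0, 0, 0, 0], [2, 0, 0, 0, 0, 0], [0, 0, 0, 0, 0, 0]]}}

```text
time_s: 20.75
ee_pos: [0.3967, 0.2051, 0.0735]
tcp_rot: [[0.978, 0.207, -0.005], [0.207, -0.978, 0.0], [-0.005, -0.001, -1.0]]
contact_force: [-5.8, 1.6, -1.4]
gripper_width: 0.501
finger_force: 46.7
```

Emit:
{"method": "servo_tool", "body": {"steps": [[2, 0, 0, 0, 0, 0], [0, 0, 0, 0, 0, 0]]}}

```text
time_s: 20.95
ee_pos: [0.3971, 0.2054, 0.0731]
tcp_rot: [[0.978, 0.207, -0.01], [0.207, -0.978, -0.001], [-0.01, -0.001, -1.0]]
contact_force: [-11.1, 0.9, 2.3]
gripper_width: 0.502
finger_force: 47.0
```

Sleeve 3 stopped on the nose with 11 N, its middle about 42 mm from the shoulder. It goes back on hook 2.

Emit:
{"method": "servo_tool", "body": {"steps": [[0, 0, 0, 0, 0, 0], [-10, 0, 0, 0, 0, 0], [-15, 0, 0, 0, 0, 0], [-20, 0, 0, 0, 0, 0], [0, 0, -25, 0, 0, 0], [0, 0, -35, 0, 0, 0], [0, 0, -25, 0, 0, 0], [0, 0, 0, 0, 0, 0], [0, 0, 0, 0, 0, 0]]}}

```text
time_s: 21.85
ee_pos: [0.357, 0.1961, 0.1599]
tcp_rot: [[0.978, 0.206, 0.002], [0.206, -0.978, 0.0], [0.002, 0.0, -1.0]]
contact_force: [-0.1, -0.2, -2.2]
gripper_width: 0.503
finger_force: 46.8
```

```bash
python3 - <<'E'
from h import *
ob=robot.get_obs(); tell(ob); to([.552,-.0054,.155],5.6)
E
```

```text
t 21.9 ee [0.357  0.1961 0.1599] yaw 11.91 F [-0.1 -0.2 -2.2] w 0.503 ff 46.84542696137214
shift [149.2 237.4   5.2] n 280 turn [-0.   -0.12  6.31]
```

Emit:
{"method": "servo_tool", "body": {"steps": [[21.3, 33.9, 0.5, 0, 0, 0], [21.3, 33.9, 0.5, 0, 0, 0], [21.3, 33.9, 0.5, 0, 0, 0], [21.3, 33.9, 0.5, 0, 0, 0], [21.3, 33.9, 0.5, 0, 0, 0], [21.3, 33.9, 0.5, 0, 0, 0], [21.3, 33.9, 0.5, 0, 0, 6.3], [0, 0, 0, 0, 0, 0], [0, 0, 0, 0, 0, 0]]}}

```text
time_s: 22.75
ee_pos: [0.5504, -0.0057, 0.1534]
tcp_rot: [[0.995, 0.097, -0.005], [0.097, -0.995, 0.001], [-0.004, -0.001, -1.0]]
contact_force: [-0.1, -0.2, -1.8]
gripper_width: 0.498
finger_force: 47.0
```

```bash
python3 - <<'E'
from h import *
ob,p=wpic("w12"); tell(ob); to([.552,-.0054,.100],5.6); pickle.dump((ob,p),open("w12.pkl","wb"))
tip=proj(p,[.6398-.0195,.0034-.002,.119],ob); print("tip expected",tip, "collar",proj(p,[.6398+.0134,.0034+.0013,.115],ob))
# find rod: bright thin vertical feature near expected
g=cv2.cvtColor(p["color"],6)
for r in range(5,130,10):
    row=g[r,270:370].astype(int); k=np.argsort(-(row-cv2.blur(row.astype(np.float32).reshape(1,-1),(25,1)).ravel()))[:6]; print(r,sorted(270+k))
E
```

```text
t 22.8 ee [ 0.5504 -0.0057  0.1534] yaw 5.56 F [-0.1 -0.2 -1.8] w 0.498 ff 46.950065851269756
shift [ 2.1  0.6 53.8] n 54 turn [-0.07  0.22  0.02]
tip expected (np.float64(103.35030070330198), np.float64(313.41265883337564)) collar (np.float64(30.78553814641235), np.float64(313.1500966878075))
5 [np.int64(307), np.int64(308), np.int64(309), np.int64(310), np.int64(311), np.int64(324)]
15 [np.int64(307), np.int64(308), np.int64(309), np.int64(310), np.int64(311), np.int64(319)]
25 [np.int64(297), np.int64(298), np.int64(325), np.int64(326), np.int64(327), np.int64(328)]
35 [np.int64(308), np.int64(309), np.int64(310), np.int64(311), np.int64(319), np.int64(323)]
45 [np.int64(308), np.int64(309), np.int64(310), np.int64(311), np.int64(319), np.int64(324)]
55 [np.int64(307), np.int64(308), np.int64(309), np.int64(310), np.int64(311), np.int64(323)]
65 [np.int64(308), np.int64(309), np.int64(310), np.int64(311), np.int64(323), np.int64(324)]
75 [np.int64(308), np.int64(309), np.int64(310), np.int64(311), np.int64(325), np.int64(326)]
85 [np.int64(308), np.int64(309), np.int64(310), np.int64(311), np.int64(324), np.int64(325)]
95 [np.int64(307), np.int64(308), np.int64(309), np.int64(310), np.int64(311), np.int64(319)]
105 [np.int64(308), np.int64(309), np.int64(310), np.int64(311), np.int64(324), np.int64(325)]
115 [np.int64(309), np.int64(310), np.int64(314), np.int64(330), np.int64(338), np.int64(356)]
125 [np.int64(327), np.int64(329), np.int64(338), np.int64(350), np.int64(351), np.int64(353)]
```

Emit:
{"method": "servo_tool", "body": {"steps": [[0, 0, 30, 0, 0, 0], [0, 0, 23, 0, 0, 0], [15, 0, 0, 0, 0, 0], [15, 0, 0, 0, 0, 0], [15, 0, 0, 0, 0, 0], [0, 0, 0, 0, 0, 0], [0, 0, 0, 0, 0, 0]]}}

```text
time_s: 23.5
ee_pos: [0.5951, 0.0, 0.1025]
tcp_rot: [[0.995, 0.099, -0.002], [0.099, -0.995, 0.0], [-0.002, -0.0, -1.0]]
contact_force: [-0.3, -0.1, -2.3]
gripper_width: 0.503
finger_force: 46.9
```

Emit:
{"method": "servo_tool", "body": {"steps": [[10, 0, 0, 0, 0, 0], [10, 0, 0, 0, 0, 0], [8, 0, 0, 0, 0, 0], [8, 0, 0, 0, 0, 0], [6, 0, 0, 0, 0, 0], [0, 0, 0, 0, 0, 0], [0, 0, 0, 0, 0, 0]]}}

```text
time_s: 24.2
ee_pos: [0.6381, 0.0031, 0.1029]
tcp_rot: [[0.995, 0.098, -0.001], [0.098, -0.995, 0.0], [-0.001, -0.0, -1.0]]
contact_force: [-0.5, -0.1, -1.5]
gripper_width: 0.502
finger_force: 47.0
```

Emit:
{"method": "servo_tool", "body": {"steps": [[3.5, 0, 0, 0, 0, 0], [0, 0, 5, 0, 0, 0], [0, 0, 4, 0, 0, 0], [0, 0, 0, 0, 0, 0], [0, 0, 0, 0, 0, 0]]}}

```text
time_s: 24.7
ee_pos: [0.6412, 0.0035, 0.0936]
tcp_rot: [[0.995, 0.098, -0.001], [0.098, -0.995, 0.0], [-0.001, -0.0, -1.0]]
contact_force: [0.1, 0.1, -2.4]
gripper_width: 0.499
finger_force: 47.0
```

Emit:
{"method": "servo_tool", "body": {"steps": [[0, 0, 2, 0, 0, 0], [0, 0, 1, 0, 0, 0], [0, 0, 0, 0, 0, 0]]}}

```text
time_s: 25.0
ee_pos: [0.6419, 0.0034, 0.0924]
tcp_rot: [[0.995, 0.098, 0.001], [0.098, -0.995, -0.0], [0.001, 0.0, -1.0]]
contact_force: [-3.1, 0.1, 5.0]
gripper_width: 0.505
finger_force: 47.6
```

Emit:
{"method": "servo_tool", "body": {"steps": [[-1, 0, -1, 0, 0, 0], [0, 0, 0, 0, 0, 0], [0, 0, 0, 0, 0, 0], [0, 0, 0, 0, 0, 0]], "grip": 0.25}}

```text
time_s: 25.4
ee_pos: [0.6406, 0.0034, 0.0919]
tcp_rot: [[0.995, 0.098, -0.0], [0.098, -0.995, 0.0], [-0.0, -0.0, -1.0]]
contact_force: [-0.5, -0.0, 0.2]
gripper_width: 0.746
finger_force: 0.0
```

Emit:
{"method": "servo_tool", "body": {"steps": [[0, 0, -15, 0, 0, 0], [0, 0, -30, 0, 0, 0], [0, 0, -35, 0, 0, 0], [0, 0, 0, 0, 0, 0], [0, 0, 0, 0, 0, 0]]}}

```text
time_s: 25.9
ee_pos: [0.6417, 0.0033, 0.1747]
tcp_rot: [[0.995, 0.098, 0.004], [0.098, -0.995, -0.0], [0.004, 0.001, -1.0]]
contact_force: [0.1, -0.1, -0.6]
gripper_width: 0.753
finger_force: 0.0
```

```bash
python3 - <<'E'
from h import *
ob,p=wpic("w13"); tell(ob); to([.6554,-.1558,.165],5.6)
print("exp top",proj(p,[.6398,.0034,.131],ob))
g=cv2.cvtColor(p["color"],6);m=(g<85).astype(np.uint8);m[:150]=0;m[260:]=0
n,l,st,ce=cv2.connectedComponentsWithStats(m)
for s in st[1:]:
    if s[4]>500: print(s)
E
```

```text
t 25.9 ee [0.6417 0.0033 0.1747] yaw 5.61 F [ 0.1 -0.1 -0.6] w 0.753 ff 0.0
shift [ -0.9 159.9   7.7] n 160 turn [ 0.01 -0.04  0.01]
exp top (np.float64(233.7937680593696), np.float64(313.6471133272986))
[   0  150   71   29 1007]
[163 156  27  30 599]
[436 158  27  26 535]
[567 158  36  26 620]
[ 523  184  117   67 5409]
[ 280  199   68   54 2624]
```

Sleeve 3 hangs on hook 2: its blob is at columns 280–348, rows 199–253, as expected. Next is hook 4.

Emit:
{"method": "servo_tool", "body": {"steps": [[0, 40, 2, 0, 0, 0], [0, 40, 2, 0, 0, 0], [0, 40, 2, 0, 0, 0], [-1, 40, 2, 0, 0, 0], [0, 0, 0, 0, 0, 0], [0, 0, 0, 0, 0, 0]]}}

```text
time_s: 26.55
ee_pos: [0.6541, -0.1564, 0.162]
tcp_rot: [[0.995, 0.096, -0.003], [0.096, -0.995, 0.002], [-0.003, -0.002, -1.0]]
contact_force: [-0.4, 0.8, 0.3]
gripper_width: 0.749
finger_force: 0.0
```

```bash
python3 - <<'E'
from h import *
ob,p=wpic("w14"); tell(ob); to([.6554,-.1558,.0870],5.6)
print(proj(p,[.6554,-.1558,.129],ob))
g=cv2.cvtColor(p["color"],6);m=(g<85).astype(np.uint8);m[:150]=0;m[260:]=0
n,l,st,ce=cv2.connectedComponentsWithStats(m)
for s in st[1:]:
    if s[4]>500: print(s)
E
```

```text
t 26.6 ee [ 0.6541 -0.1564  0.162 ] yaw 5.5 F [-0.4  0.8  0.3] w 0.749 ff 0.0
shift [ 1.2  0.6 75.5] n 75 turn [-0.1   0.14 -0.02]
(np.float64(235.14736116647722), np.float64(313.3591099460403))
[   0  150   93  110 5521]
[302 155  21  28 547]
[153 156  29  28 625]
[ 421  173  144   73 4027]
[ 277  198   73   58 2804]
```

Emit:
{"method": "servo_tool", "body": {"steps": [[1, 0, 0, 0, 0, 0], [0, 0, 35, 0, 0, 0], [0, 0, 30, 0, 0, 0], [0, 0, 9, 0, 0, 0], [0, 0, 0, 0, 0, 0]]}}

```text
time_s: 27.1
ee_pos: [0.6549, -0.1543, 0.0879]
tcp_rot: [[0.995, 0.099, -0.004], [0.099, -0.995, 0.002], [-0.004, -0.002, -1.0]]
contact_force: [-0.8, -1.1, 0.5]
gripper_width: 0.752
finger_force: 0.0
```

Emit:
{"method": "servo_tool", "body": {"steps": [[0, 0, 0, 0, 0, 0], [0, 0, 0, 0, 0, 0], [0, 0, 0, 0, 0, 0], [0, 0, 0, 0, 0, 0], [0, 0, 0, 0, 0, 0]], "grip": 0.7, "squeeze": 45}}

```text
time_s: 27.6
ee_pos: [0.6577, -0.156, 0.0926]
tcp_rot: [[0.995, 0.098, 0.004], [0.098, -0.995, -0.001], [0.004, 0.001, -1.0]]
contact_force: [0.4, 2.8, 5.8]
gripper_width: 0.507
finger_force: 46.6
```

Emit:
{"method": "servo_tool", "body": {"steps": [[0, 0, -5, 0, 0, 0], [0, 0, -4, 0, 0, 0], [0, 0, 0, 0, 0, 0], [0, 0, 0, 0, 0, 0]]}}

```text
time_s: 28.0
ee_pos: [0.6558, -0.1559, 0.0985]
tcp_rot: [[0.995, 0.098, -0.001], [0.098, -0.995, 0.0], [-0.001, -0.0, -1.0]]
contact_force: [-0.3, -0.3, -2.4]
gripper_width: 0.505
finger_force: 46.1
```

Emit:
{"method": "servo_tool", "body": {"steps": [[0, 0, -2, 0, 0, 0], [-10, 0, 0, 0, 0, 0], [-15, 0, 0, 0, 0, 0], [-20, 0, 0, 0, 0, 0], [-25, 0, 0, 0, 0, 0], [-15, 0, -20, 0, 0, 0], [0, 0, -35, 0, 0, 0], [0, 0, 0, 0, 0, 0]]}}

```text
time_s: 28.8
ee_pos: [0.5737, -0.1656, 0.1619]
tcp_rot: [[0.995, 0.097, 0.009], [0.097, -0.995, -0.004], [0.009, 0.005, -1.0]]
contact_force: [0.7, -0.7, -1.9]
gripper_width: 0.501
finger_force: 46.5
```

```bash
python3 - <<'E'
from h import *
ob,p=wpic("w15"); tell(ob); to([.35,.1965,.15],11.8)
a=cv2.cvtColor(p["color"],6)[225:300,260:375]
for n in("w5","w10"):
    b=cv2.cvtColor(cv2.imread(f"pics/{n}.png"),6)[225:300,260:375]
    print(n,b[41,15:100:4].tolist())
print(a[41,15:100:4].tolist())
s=robot.read_camera("side")
for r in robot.look_for(s,"gauge")[:2]: print("gauge",r["pixel"])
E
```

```text
t 28.8 ee [ 0.5737 -0.1656  0.1619] yaw 5.58 F [ 0.7 -0.7 -1.9] w 0.501 ff 46.50925811030902
shift [-186.7 -381.6    7.2] n 425 turn [ 0.2  -0.32 -6.21]
w5 [62, 61, 62, 52, 52, 52, 53, 60, 67, 72, 78, 82, 84, 87, 87, 86, 82, 74, 60, 59, 59, 60]
w10 [62, 63, 62, 62, 61, 55, 55, 57, 64, 71, 75, 80, 85, 88, 87, 80, 60, 61, 61, 63, 62, 61]
[62, 62, 62, 62, 61, 53, 55, 56, 66, 72, 76, 81, 85, 87, 87, 80, 63, 63, 62, 62, 61, 61]
gauge [177.6, 320.6]
gauge [135.8, 409.3]
```

The bore profile matches sleeve 3, the narrow one. Off to the gauge.

Emit:
{"method": "servo_tool", "body": {"steps": [[-18.7, -38.2, 1, 0, 0, 0], [-18.7, -38.2, 1, 0, 0, 0], [-18.7, -38.2, 1, 0, 0, 0], [-18.7, -38.2, 1, 0, 0, 0], [-18.7, -38.2, 1, 0, 0, 0], [-18.7, -38.2, 1, 0, 0, 0], [-18.7, -38.2, 1, 0, 0, 0], [-18.7, -38.2, 1, 0, 0, 0], [-18.7, -38.2, 1, 0, 0, 0], [-18.7, -38.2, 1, 0, 0, -6.2]]}}

```text
time_s: 29.95
ee_pos: [0.346, 0.1986, 0.1441]
tcp_rot: [[0.978, 0.207, -0.003], [0.207, -0.978, -0.001], [-0.003, 0.0, -1.0]]
contact_force: [1.1, -0.1, -3.2]
gripper_width: 0.507
finger_force: 46.7
```

Emit:
{"method": "servo_tool", "body": {"steps": [[0, 0, 0, 0, 0, 0], [0, 0, 0, 0, 0, 0]]}}

```text
time_s: 30.15
ee_pos: [0.3469, 0.198, 0.1444]
tcp_rot: [[0.978, 0.207, -0.002], [0.207, -0.978, -0.001], [-0.003, 0.001, -1.0]]
contact_force: [0.3, -0.8, -2.9]
gripper_width: 0.503
finger_force: 46.9
```

```bash
python3 - <<'E'
from h import *
ob,p=wpic("w16"); tell(ob); pin(p,ob); match(p,ob)
E
```

```text
t 30.1 ee [0.3469 0.198  0.1444] yaw 11.94 F [ 0.3 -0.8 -2.9] w 0.503 ff 46.904948588926345
pin_shoulder [ 74. 318.] 0.74 [0.431 0.214 0.09 ]
gauge [ 74. 320.] 0.57 [0.431 0.213 0.09 ]
blob [  265     0   102   148 10752] [313.7  77.6]
match 0.996 -1.0 1 S [319.95399102  66.97778132] T [319.24969883 135.97599849]
shoulder [0.4342 0.2132 0.09  ] tip [0.3987 0.206  0.09  ] len 0.03621053340631189 yaw 11.52901844338701
in tool mm [88.7  3.1 54.2]
in tool mm [52.5  2.9 54.3]
```

Emit:
{"method": "servo_tool", "body": {"steps": [[0, 3, 36, 0, 0, 0], [0, 0, 35, 0, 0, 0], [10, 0, 0, 0, 0, 0], [15, 0, 0, 0, 0, 0], [12, 0, 0, 0, 0, 0], [0, 0, 0, 0, 0, 0], [0, 0, 0, 0, 0, 0]]}}

```text
time_s: 31.0
ee_pos: [0.3852, 0.2015, 0.0748]
tcp_rot: [[0.979, 0.203, -0.001], [0.203, -0.979, -0.0], [-0.001, 0.0, -1.0]]
contact_force: [-0.0, 0.2, -2.7]
gripper_width: 0.503
finger_force: 47.0
```

Emit:
{"method": "servo_tool", "body": {"steps": [[4, 0, 0, 0, 0, 0], [4, 0, 0, 0, 0, 0], [3, 0, 0, 0, 0, 0], [0, 0, 0, 0, 0, 0]]}}

```text
time_s: 31.4
ee_pos: [0.3949, 0.2047, 0.0744]
tcp_rot: [[0.979, 0.205, -0.002], [0.205, -0.979, -0.0], [-0.002, -0.0, -1.0]]
contact_force: [-1.8, 0.0, -4.5]
gripper_width: 0.503
finger_force: 46.8
```

Emit:
{"method": "servo_tool", "body": {"steps": [[2, 0, 0, 0, 0, 0], [2, 0, 0, 0, 0, 0], [0, 0, 0, 0, 0, 0]]}}

```text
time_s: 31.7
ee_pos: [0.3961, 0.2054, 0.0735]
tcp_rot: [[0.979, 0.205, -0.009], [0.205, -0.979, -0.001], [-0.009, -0.001, -1.0]]
contact_force: [-10.9, 0.6, -0.7]
gripper_width: 0.503
finger_force: 47.2
```

Sleeve 4 stopped on the nose with 11 N. I'll withdraw and hang it on hook 4.

Emit:
{"method": "servo_tool", "body": {"steps": [[0, 0, 0, 0, 0, 0], [0, 0, 0, 0, 0, 0], [-10, 0, 0, 0, 0, 0], [-15, 0, 0, 0, 0, 0], [-20, 0, 0, 0, 0, 0], [0, 0, -25, 0, 0, 0], [0, 0, -35, 0, 0, 0], [0, 0, -25, 0, 0, 0], [0, 0, 0, 0, 0, 0], [0, 0, 0, 0, 0, 0]]}}

```text
time_s: 32.7
ee_pos: [0.356, 0.1963, 0.1603]
tcp_rot: [[0.979, 0.205, 0.002], [0.205, -0.979, 0.0], [0.002, 0.0, -1.0]]
contact_force: [-1.3, -0.6, -1.6]
gripper_width: 0.504
finger_force: 47.3
```

```bash
python3 - <<'E'
from h import *
ob=robot.get_obs(); tell(ob); to([.567,-.1646,.155],5.6)
E
```

```text
t 32.7 ee [0.356  0.1963 0.1603] yaw 11.81 F [-1.3 -0.6 -1.6] w 0.504 ff 47.30366203933954
shift [132.7 396.4   5.6] n 418 turn [ 0.   -0.12  6.21]
```

Emit:
{"method": "servo_tool", "body": {"steps": [[13.3, 39.6, 0.5, 0, 0, 0], [13.3, 39.6, 0.5, 0, 0, 0], [13.3, 39.6, 0.5, 0, 0, 0], [13.3, 39.6, 0.5, 0, 0, 0], [13.3, 39.6, 0.5, 0, 0, 0], [13.3, 39.6, 0.5, 0, 0, 0], [13.3, 39.6, 0.5, 0, 0, 0], [13.3, 39.6, 0.5, 0, 0, 0], [13.3, 39.6, 0.5, 0, 0, 0], [13.3, 39.6, 0.5, 0, 0, 6.2]]}}

```text
time_s: 33.7
ee_pos: [0.5661, -0.1654, 0.1517]
tcp_rot: [[0.996, 0.095, -0.004], [0.095, -0.996, 0.002], [-0.004, -0.002, -1.0]]
contact_force: [0.2, 0.9, -1.3]
gripper_width: 0.502
finger_force: 47.3
```

Emit:
{"method": "servo_tool", "body": {"steps": [[0, 0, 0, 0, 0, 0], [0, 0, 0, 0, 0, 0]]}}

```text
time_s: 33.9
ee_pos: [0.5656, -0.1643, 0.152]
tcp_rot: [[0.995, 0.097, -0.005], [0.097, -0.995, 0.002], [-0.004, -0.003, -1.0]]
contact_force: [-0.2, 0.4, -2.9]
gripper_width: 0.499
finger_force: 47.5
```

```bash
python3 - <<'E'
from h import *
ob,p=wpic("w17"); tell(ob); to([.567,-.1646,.100],5.6)
print("tip exp",proj(p,[.6554-.0195,-.1558-.002,.119],ob))
g=cv2.cvtColor(p["color"],6)
for r in(45,65,85): print(r,g[r,295:335].tolist())
E
```

```text
t 33.9 ee [ 0.5656 -0.1643  0.152 ] yaw 5.56 F [-0.2  0.4 -2.9] w 0.499 ff 47.45876853587106
shift [ 1.6  1.4 52.5] n 53 turn [-0.13  0.21  0.02]
tip exp (np.float64(102.68481797650054), np.float64(314.92825488642154))
45 [167, 166, 167, 167, 168, 167, 167, 166, 167, 167, 168, 167, 167, 170, 178, 190, 200, 197, 180, 163, 143, 123, 105, 108, 139, 165, 170, 169, 167, 168, 168, 168, 168, 168, 168, 168, 169, 168, 168, 169]
65 [171, 170, 171, 171, 171, 170, 170, 171, 171, 170, 170, 169, 169, 172, 179, 189, 202, 201, 183, 164, 145, 123, 106, 117, 151, 170, 172, 171, 171, 170, 171, 170, 170, 170, 170, 171, 171, 170, 171, 170]
85 [171, 171, 171, 171, 171, 171, 171, 170, 171, 171, 170, 171, 171, 175, 185, 191, 201, 202, 182, 164, 146, 125, 107, 117, 153, 171, 172, 172, 171, 171, 171, 171, 172, 172, 172, 171, 172, 172, 172, 172]
```

Emit:
{"method": "servo_tool", "body": {"steps": [[0, 1, 30, 0, 0, 0], [0, 0, 22, 0, 0, 0], [15, 0, 0, 0, 0, 0], [15, 0, 0, 0, 0, 0], [15, 0, 0, 0, 0, 0], [0, 0, 0, 0, 0, 0], [0, 0, 0, 0, 0, 0]]}}

```text
time_s: 34.65
ee_pos: [0.6108, -0.1595, 0.1025]
tcp_rot: [[0.995, 0.099, -0.002], [0.099, -0.995, 0.0], [-0.002, -0.001, -1.0]]
contact_force: [-0.3, -0.4, -2.2]
gripper_width: 0.502
finger_force: 47.5
```

Emit:
{"method": "servo_tool", "body": {"steps": [[10, 0, 0, 0, 0, 0], [10, 0, 0, 0, 0, 0], [8, 0, 0, 0, 0, 0], [8, 0, 0, 0, 0, 0], [6, 0, 0, 0, 0, 0], [4, 0, 0, 0, 0, 0], [0, 0, 0, 0, 0, 0], [0, 0, 0, 0, 0, 0]]}}

```text
time_s: 35.45
ee_pos: [0.6574, -0.1562, 0.1029]
tcp_rot: [[0.995, 0.098, -0.0], [0.098, -0.995, 0.0], [-0.0, -0.0, -1.0]]
contact_force: [0.9, -0.6, -2.7]
gripper_width: 0.503
finger_force: 47.5
```

Emit:
{"method": "servo_tool", "body": {"steps": [[0, 0, 5, 0, 0, 0], [0, 0, 5, 0, 0, 0], [0, 0, 1.5, 0, 0, 0], [0, 0, 0, 0, 0, 0], [0, 0, 0, 0, 0, 0]]}}

```text
time_s: 35.95
ee_pos: [0.6575, -0.1563, 0.0928]
tcp_rot: [[0.995, 0.098, -0.0], [0.098, -0.995, -0.0], [-0.0, 0.0, -1.0]]
contact_force: [-4.2, 0.3, 5.3]
gripper_width: 0.5
finger_force: 48.2
```

Emit:
{"method": "servo_tool", "body": {"steps": [[-1, 0, -1, 0, 0, 0], [0, 0, 0, 0, 0, 0], [0, 0, 0, 0, 0, 0], [0, 0, 0, 0, 0, 0]], "grip": 0.25}}

```text
time_s: 36.35
ee_pos: [0.6565, -0.1563, 0.0923]
tcp_rot: [[0.995, 0.098, -0.0], [0.098, -0.995, 0.0], [-0.0, -0.0, -1.0]]
contact_force: [-0.5, 0.2, 0.1]
gripper_width: 0.75
finger_force: 0.0
```

Emit:
{"method": "servo_tool", "body": {"steps": [[0, 0, -15, 0, 0, 0], [0, 0, -30, 0, 0, 0], [0, 0, -35, 0, 0, 0], [0, 0, -35, 0, 0, 0], [-30, -20, -30, 0, 0, 0], [-30, -20, -10, 0, 0, 0], [0, 0, 0, 0, 0, 0], [0, 0, 0, 0, 0, 0]]}}

```text
time_s: 37.15
ee_pos: [0.5931, -0.1223, 0.2493]
tcp_rot: [[0.995, 0.098, 0.003], [0.098, -0.995, -0.001], [0.003, 0.001, -1.0]]
contact_force: [-0.4, 0.2, -0.1]
gripper_width: 0.749
finger_force: 0.0
```

```bash
python3 - <<'E'
from h import *
ob,p=wpic("w18"); tell(ob)
g=cv2.cvtColor(p["color"],6);m=(g<85).astype(np.uint8);m[260:]=0
n,l,st,ce=cv2.connectedComponentsWithStats(m)
for s in st[1:]:
    if s[4]>400: print(s)
for n,X in(("h2",[.6398,.0034,.131]),("h4",[.6554,-.1558,.131]),("h1",[.632,.083,.131]),("h3",[.6476,-.0762,.131])): print(n,np.round(proj(p,X,ob)))
print("cradle sleeve",proj(p,[.505,-.2335,.0745],ob))
for r in robot.look_for(p,"sleeve_1a")[:4]: print(r["pixel"],r["conf"])
E
```

```text
t 37.1 ee [ 0.5931 -0.1223  0.2493] yaw 5.63 F [-0.4  0.2 -0.1] w 0.749 ff 0.0
[283   0 151  10 785]
[439   6  39  23 637]
[ 30  60  79  87 981]
[ 131  105   61   32 1377]
[356 104  36  31 885]
[ 439  106  117   56 2750]
h2 [119. 150.]
h4 [119. 368.]
h1 [119.  41.]
h3 [119. 259.]
cradle sleeve (np.float64(274.83796277678465), np.float64(414.7165197139812))
```

Sleeve blobs at hook 2 (columns 131–192) and hook 4 (columns 356–392, partly thresholded) sit where expected, and the arm is clear of everything. Handing in.

```bash
python3 -c "
from station import robot
print(robot.job_done())"
```

```text
the job is handed in; nothing more can be done
None
```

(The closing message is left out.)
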